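# Preload pack of a tachograph sender: disc springs on an arbor

## Robot

A 7-joint arm with a two-finger parallel gripper is mounted at the origin on the work surface. World frame = base frame: x ahead of the robot, y to its left, z up, the work surface at z = 0. Lengths are in m, angles in rad, forces in N, time in s.
With the tool pointing down it reaches from about 0.4 to 0.85 m from the base axis. Payload 6.9 kg.
Tool frame: the origin (TCP) lies at the very end of the fingers, on their centre line; the grasp point (between the pads) lies 19 mm behind it; z points along the fingers, y is the line along which they close (so a half turn about z gives the same grasp; the last joint's range is limited). The gripper opens to 85 mm and grips with 20 to 120 N. Pads are 22 mm wide; open, the fingers measure 114 mm over their backs; the gripper's body (76 mm by 85 mm) begins 54 mm behind the grasp point. The pads swing forward as they close: fully open they stand 13 mm farther back than shut.
Start: joints at [-1.103, 0.507, -0.238, 1.5, 0.126, 1.149, -0.155], TCP at [0.222, 0.584, 0.197] pointing down, gripper open.
Joint ranges: [-3.08, 3.08], [-0.24, 2.05], [-1.43, 1.35], [0, 2.5], [-1.52, 4.66], [0.17, 1.96], [-2.89, 2.89]. Speed limits (rad/s): [2.39, 2.39, 3.14, 3.14, 3.14, 3.14, 3.14].

## Interface

Orientations are given as a 3x3 rotation matrix whose columns are the frame's x, y, z axes.
In Python, from station import robot gives the robot as it stands. The module is installed in compiled form; this text tells all that it offers.
- The arm moves only by the shell command python3 -m creep 'ROWS' [OPENING]. ROWS is JSON, a list of rows, each an object of numbers: "x", "y", "z": the shift along the tool's x, y, z in mm; "wx", "wy", "wz": the turn, a rotation vector about the tool's x, y, z in rad. A call has 1 to 20 rows; each row is the pose to reach, as a shift and turn from the pose commanded when the call began, along the tool's axes at that moment; what a row does not reach only later rows make up. A row lasts 1/10 s, in which the tool goes at most 50 mm and 8.59 degrees, less where a joint would pass 70% of its speed; a pose out of reach is approached as far as the arm can. A call with a gripper value outside its range is refused whole. OPENING is the opening, from 0 (shut) to 1 (fully open), set as the call begins (- or left out, the last holds). The fingers move at their own pace and stop on an object; the grip force is fixed at half the most. Time passes only in rows, so rows that repeat a pose let the fingers close. It gives the time, the measured TCP pose, the force, the opening and the grip force at its end, in the units of the state.
- robot.observe(): the state, without advancing time (a new reading comes with each control period).
- robot.read_camera(name): name is "side" or "top"; returns the picture (480x640x3 uint8, red, green, blue); there is no depth.
- robot.get_calibration(name): a dict with "fx", "fy", "cx", "cy" (pixels), "D" ([k1, k2, p1, p2, k3] as OpenCV has them; the pictures are not rectified), "world_from_camera" (4x4, takes a point from camera to world coordinates). Camera axes: x right, y down, z forward; pixel columns grow to the right and rows downward; lengths in m; the calibration is good to about 2 mm. A picture is of the moment at which its call begins. get_calibration takes no time and is no camera call.
- robot.sign_off(): hands the job in; it is judged then, once.
The state is a dict: "t": time; "qpos": joint angles; "qd": joint speeds; "effort": joint torques, N m; "ee_pos": TCP position; "ee_rot": TCP orientation; "contact_force": force on the tool from outside, world axes, zero at the start; "torque": the same for the moment, N m; "opening": finger opening in m; "finger_force": force on a finger pad.
Only numpy, scipy, OpenCV 4.12 (cv2) and the standard library are available. Lean on these libraries where they do the work, as an engineer would, in place of code of your own. Each camera call takes 0.05 s, during which the arm holds its last target. There are 200 camera calls.

## Task

Take the brass coupling with the side lug off the arbor and park it upright on the cork pad; then stack all the conical spring washers from the grey mat on the arbor, each the way up it already lies, so that they alternate crown up, crown down all the way (start with whichever kind there is more of; either if equal). After that put the coupling back on top of the washers with its lug pointing squarely at the raised rib on the arbor's base, and finish by putting the black rubber grommet over the arbor so that it lies flat on the coupling. Leave the other things on the bench where they are.

Things in the scene. Friction and masses are not known exactly. Their poses are not given: they have to be found in the camera images.
- fixture: Arbor fixture, fixed, standing on the bench: round dark base 100 diameter and 12 high, on it a boss 48 diameter up to height 40, on that an upright bright steel arbor 18 diameter up to height 108 (its top 8 mm tapers to 10 diameter). Origin: centre of the underside; z up along the arbor, x towards the raised rib.
- seat (a point): Point on the arbor's axis at the top of the boss (40 mm above the bench), where the first washer rests and the coupling sits at the start.
- mark (a point): Outer end of the raised aluminium rib on the fixture's base, 66 mm out from the arbor's axis along fixture x; the rib is 34 long, 8 wide, its top 24 mm above the bench.
- coupling: Brass sender coupling with a side lug: a ring 44 diameter, hole 22, 14 high, 0.12 kg. Origin: centre of the underside; z up, x towards the lug (10 wide, 10 high, reaching 35 mm from the axis). Sits on the arbor's boss at the start, at any yaw; smooth sides free to grip across its y axis.
- lug (a point): Outer end of the coupling's lug, 35 mm from its axis, 7 mm above its underside.
- cork_pad: Fixed cork pad 100 x 100, 3 thick, on the bench. Origin: centre of the underside.
- mat: Fixed grey mat 250 (x) by 350 (y), 2 thick, on which the washers and the grommet lie. Origin: centre of the underside.
- disc_a1: Steel conical spring washer, 50 across, hole 22, 8 high, rim 4 thick; crown: flat end ring 22 to 28 across, wide end: 44 to 50 across. Opposed neighbours add 8 to a pile, nested ones 5. Origin: centre of the lower face as it lies at the start, z up. Lies CROWN UP (a dome, its six dark radial grooves seen from above; rim edge 0 to 4 above its underside). Always present.
- disc_a2: Steel conical spring washer, 50 across, hole 22, 8 high, rim 4 thick; crown: flat end ring 22 to 28 across, wide end: 44 to 50 across. Opposed neighbours add 8 to a pile, nested ones 5. Origin: centre of the lower face as it lies at the start, z up. Lies CROWN UP (a dome, its six dark radial grooves seen from above; rim edge 0 to 4 above its underside). Always present.
- disc_b1: Steel conical spring washer, 50 across, hole 22, 8 high, rim 4 thick; crown: flat end ring 22 to 28 across, wide end: 44 to 50 across. Opposed neighbours add 8 to a pile, nested ones 5. Origin: centre of the lower face as it lies at the start, z up. Lies CROWN DOWN (a smooth dish from above, grooves below; rim edge 4 to 8 above its underside). 1 to 3 of b1 to b3 are present.
- disc_b2: Steel conical spring washer, 50 across, hole 22, 8 high, rim 4 thick; crown: flat end ring 22 to 28 across, wide end: 44 to 50 across. Opposed neighbours add 8 to a pile, nested ones 5. Origin: centre of the lower face as it lies at the start, z up. Lies CROWN DOWN (a smooth dish from above, grooves below; rim edge 4 to 8 above its underside). 1 to 3 of b1 to b3 are present.
- disc_b3: Steel conical spring washer, 50 across, hole 22, 8 high, rim 4 thick; crown: flat end ring 22 to 28 across, wide end: 44 to 50 across. Opposed neighbours add 8 to a pile, nested ones 5. Origin: centre of the lower face as it lies at the start, z up. Lies CROWN DOWN (a smooth dish from above, grooves below; rim edge 4 to 8 above its underside). 1 to 3 of b1 to b3 are present.
- grommet: Black rubber grommet: ring 34 diameter, hole 22, 10 high, lies flat on the mat. Origin: centre of the underside; z up.
- tacho_head: Bystander: round grey tachograph head, 140 diameter, 80 high, stands on the bench. Origin: centre of the underside.
- plain_coupling: Bystander: stepped brass coupling without lug, 34 diameter, 34 high. Origin: centre of the underside.
- gauge_block: Bystander: chrome feeler gauge block 60 (x) by 22 by 30 high. Origin: centre of the underside.
- test_adapter: Bystander: orange plastic test adapter lying along its x, about 66 long, 36 wide, 32 high. Origin: about its middle, on the bench.
- screwdriver: Bystander: screwdriver, 190 long, lying along its x. Origin: on the bench.
- wrench: Bystander: wrench, 170 long, lying along its x. Origin: on the bench.
- oil_can: Bystander: blue can 60 diameter, 100 high. Origin: centre of the underside.
Not all that is in view belongs to the job. What is shaped like the disc_a1 but turquoise is not meant.

How it is judged:
On the way, in this order (a step that is already met when the one before it is completed fails the run):
1. the lugged coupling stands upright on the cork pad (horizontal distance between coupling and cork_pad below 0.05 m and angle between coupling's own z axis and vertical below 0.12 rad and height (world z) of coupling below 0.008 m and linear speed of coupling below 0.02 m/s), for 0.2 s.
2. all present washers are stacked on the arbor, alternating crown up and crown down, the coupling not yet on it (horizontal distance between each of disc_a1, disc_a2, disc_b1, disc_b2, disc_b3 and fixture below 0.005 m and angle between each of disc_a1, disc_a2, disc_b1, disc_b2, disc_b3's own z axis and vertical below 0.12 rad and linear speed of each of disc_a1, disc_a2, disc_b1, disc_b2, disc_b3 below 0.02 m/s and (((z of disc_a1 in the frame of fixture between 0.0378 and 0.0422 m or z of disc_a1 in the frame of fixture between 0.0538 and 0.0582 m or z of disc_a1 in the frame of fixture between 0.0698 and 0.0742 m) and (z of disc_a2 in the frame of fixture between 0.0378 and 0.0422 m or z of disc_a2 in the frame of fixture between 0.0538 and 0.0582 m or z of disc_a2 in the frame of fixture between 0.0698 and 0.0742 m) and (z of disc_b1 in the frame of fixture between 0.0458 and 0.0502 m or z of disc_b1 in the frame of fixture between 0.0618 and 0.0662 m) and (z of disc_b2 in the frame of fixture between 0.0458 and 0.0502 m or z of disc_b2 in the frame of fixture between 0.0618 and 0.0662 m) and (z of disc_b3 in the frame of fixture between 0.0458 and 0.0502 m or z of disc_b3 in the frame of fixture between 0.0618 and 0.0662 m)) or ((z of disc_a1 in the frame of fixture between 0.0458 and 0.0502 m or z of disc_a1 in the frame of fixture between 0.0618 and 0.0662 m) and (z of disc_a2 in the frame of fixture between 0.0458 and 0.0502 m or z of disc_a2 in the frame of fixture between 0.0618 and 0.0662 m) and (z of disc_b1 in the frame of fixture between 0.0378 and 0.0422 m or z of disc_b1 in the frame of fixture between 0.0538 and 0.0582 m or z of disc_b1 in the frame of fixture between 0.0698 and 0.0742 m) and (z of disc_b2 in the frame of fixture between 0.0378 and 0.0422 m or z of disc_b2 in the frame of fixture between 0.0538 and 0.0582 m or z of disc_b2 in the frame of fixture between 0.0698 and 0.0742 m) and (z of disc_b3 in the frame of fixture between 0.0378 and 0.0422 m or z of disc_b3 in the frame of fixture between 0.0538 and 0.0582 m or z of disc_b3 in the frame of fixture between 0.0698 and 0.0742 m))) and horizontal distance between coupling and fixture above 0.05 m), for 0.2 s.
3. the coupling is back on top of the washers, its lug towards the rib, the grommet not yet on (horizontal distance between each of disc_a1, disc_a2, disc_b1, disc_b2, disc_b3, coupling and fixture below 0.005 m and angle between each of disc_a1, disc_a2, disc_b1, disc_b2, disc_b3, coupling's own z axis and vertical below 0.12 rad and linear speed of each of disc_a1, disc_a2, disc_b1, disc_b2, disc_b3, coupling below 0.02 m/s and (((z of disc_a1 in the frame of fixture between 0.0378 and 0.0422 m or z of disc_a1 in the frame of fixture between 0.0538 and 0.0582 m or z of disc_a1 in the frame of fixture between 0.0698 and 0.0742 m) and (z of disc_a2 in the frame of fixture between 0.0378 and 0.0422 m or z of disc_a2 in the frame of fixture between 0.0538 and 0.0582 m or z of disc_a2 in the frame of fixture between 0.0698 and 0.0742 m) and (z of disc_b1 in the frame of fixture between 0.0458 and 0.0502 m or z of disc_b1 in the frame of fixture between 0.0618 and 0.0662 m) and (z of disc_b2 in the frame of fixture between 0.0458 and 0.0502 m or z of disc_b2 in the frame of fixture between 0.0618 and 0.0662 m) and (z of disc_b3 in the frame of fixture between 0.0458 and 0.0502 m or z of disc_b3 in the frame of fixture between 0.0618 and 0.0662 m)) or ((z of disc_a1 in the frame of fixture between 0.0458 and 0.0502 m or z of disc_a1 in the frame of fixture between 0.0618 and 0.0662 m) and (z of disc_a2 in the frame of fixture between 0.0458 and 0.0502 m or z of disc_a2 in the frame of fixture between 0.0618 and 0.0662 m) and (z of disc_b1 in the frame of fixture between 0.0378 and 0.0422 m or z of disc_b1 in the frame of fixture between 0.0538 and 0.0582 m or z of disc_b1 in the frame of fixture between 0.0698 and 0.0742 m) and (z of disc_b2 in the frame of fixture between 0.0378 and 0.0422 m or z of disc_b2 in the frame of fixture between 0.0538 and 0.0582 m or z of disc_b2 in the frame of fixture between 0.0698 and 0.0742 m) and (z of disc_b3 in the frame of fixture between 0.0378 and 0.0422 m or z of disc_b3 in the frame of fixture between 0.0538 and 0.0582 m or z of disc_b3 in the frame of fixture between 0.0698 and 0.0742 m))) and (z of coupling in the frame of fixture between 0.0618 and 0.0662 m or z of coupling in the frame of fixture between 0.0698 and 0.0742 m or z of coupling in the frame of fixture between 0.0778 and 0.0822 m) and angle between the x axis of coupling and the x axis of fixture, either way round below 0.25 rad and x of lug in the frame of fixture above 0.02 m and horizontal distance between grommet and fixture above 0.03 m), for 0.2 s.
At the end, for the whole second after the job is handed in: Washers on the arbor, alternating, each 8 mm above the last (levels within 2.2 mm, 5 mm off axis, 0.12 rad tilt); on them the coupling, lug within 0.25 rad of the rib; on it, flat, the grommet (12 to 16.5 mm above the coupling's underside); all at rest (horizontal distance between each of disc_a1, disc_a2, disc_b1, disc_b2, disc_b3, coupling, grommet and fixture below 0.005 m and angle between each of disc_a1, disc_a2, disc_b1, disc_b2, disc_b3, coupling, grommet's own z axis and vertical below 0.12 rad and linear speed of each of disc_a1, disc_a2, disc_b1, disc_b2, disc_b3, coupling, grommet below 0.02 m/s and (((z of disc_a1 in the frame of fixture between 0.0378 and 0.0422 m or z of disc_a1 in the frame of fixture between 0.0538 and 0.0582 m or z of disc_a1 in the frame of fixture between 0.0698 and 0.0742 m) and (z of disc_a2 in the frame of fixture between 0.0378 and 0.0422 m or z of disc_a2 in the frame of fixture between 0.0538 and 0.0582 m or z of disc_a2 in the frame of fixture between 0.0698 and 0.0742 m) and (z of disc_b1 in the frame of fixture between 0.0458 and 0.0502 m or z of disc_b1 in the frame of fixture between 0.0618 and 0.0662 m) and (z of disc_b2 in the frame of fixture between 0.0458 and 0.0502 m or z of disc_b2 in the frame of fixture between 0.0618 and 0.0662 m) and (z of disc_b3 in the frame of fixture between 0.0458 and 0.0502 m or z of disc_b3 in the frame of fixture between 0.0618 and 0.0662 m)) or ((z of disc_a1 in the frame of fixture between 0.0458 and 0.0502 m or z of disc_a1 in the frame of fixture between 0.0618 and 0.0662 m) and (z of disc_a2 in the frame of fixture between 0.0458 and 0.0502 m or z of disc_a2 in the frame of fixture between 0.0618 and 0.0662 m) and (z of disc_b1 in the frame of fixture between 0.0378 and 0.0422 m or z of disc_b1 in the frame of fixture between 0.0538 and 0.0582 m or z of disc_b1 in the frame of fixture between 0.0698 and 0.0742 m) and (z of disc_b2 in the frame of fixture between 0.0378 and 0.0422 m or z of disc_b2 in the frame of fixture between 0.0538 and 0.0582 m or z of disc_b2 in the frame of fixture between 0.0698 and 0.0742 m) and (z of disc_b3 in the frame of fixture between 0.0378 and 0.0422 m or z of disc_b3 in the frame of fixture between 0.0538 and 0.0582 m or z of disc_b3 in the frame of fixture between 0.0698 and 0.0742 m))) and (z of coupling in the frame of fixture between 0.0618 and 0.0662 m or z of coupling in the frame of fixture between 0.0698 and 0.0742 m or z of coupling in the frame of fixture between 0.0778 and 0.0822 m) and angle between the x axis of coupling and the x axis of fixture, either way round below 0.25 rad and x of lug in the frame of fixture above 0.02 m and z of grommet in the frame of coupling between 0.012 and 0.0165 m); the robot touches nothing.
It fails at once if another thing on the bench was moved more than 3 cm (distance of any of tacho_head, plain_coupling, gauge_block, test_adapter, screwdriver, wrench, oil_can from where it was at the start of the episode above 0.03 m).
Of disc_b1, disc_b2, disc_b3 only 1 to 3 are there at a start; the rules pass over those that are not, and their reading is None.
At some moment in a run one of disc_a1, disc_a2, disc_b1, disc_b2, disc_b3, grommet may be knocked a few centimetres aside while the robot is not near it.
It also fails if it takes over 210 s, if anything falls off the work surface, if the arm or the gripper's body presses on something with over 40 N, if the wrist force passes 120 N, or if a joint passes its speed limit or range.

## Working session

There is one attempt and no reset: what is moved stays moved. The work goes in short steps, Python scripts to look and compute and a shell command to move; the robot and the scene stay as the last step left them, time stands still between calls to the robot, and variables do not carry over. Pictures are saved under pics/ and viewed, at most 14 in all, crops included, and the job is handed in when it is done.

```bash
mkdir -p pics; cat > h.py <<'E'
import numpy as np,cv2
from station import robot
def cal(n):
    c=robot.get_calibration(n);K=np.array([[c['fx'],0,c['cx']],[0,c['fy'],c['cy']],[0,0,1.]]);return K,np.array(c['D'],float),np.array(c['world_from_camera'])
def snap(n,f=None):
    im=robot.read_camera(n)
    if f: cv2.imwrite('pics/'+f,im[:,:,::-1])
    return im
def ray(n,uv):
    K,D,T=cal(n);p=cv2.undistortPoints(np.array(uv,float).reshape(-1,1,2),K,D).reshape(-1,2)
    return T[:3,3],np.c_[p,np.ones(len(p))]@T[:3,:3].T
def plane(n,uv,z):
    o,d=ray(n,uv);return o+d*((z-o[2])/d[:,2])[:,None]
def proj(n,P):
    K,D,T=cal(n);W=np.linalg.inv(T);r=cv2.Rodrigues(W[:3,:3])[0]
    return cv2.projectPoints(np.array(P,float).reshape(-1,1,3),r,W[:3,3],K,D)[0].reshape(-1,2)
E
python3 - <<'E'
from h import *
np.set_printoptions(precision=3,suppress=True)
for n in('top','side'):
    im=snap(n,n+'0.png');K,D,T=cal(n);print(n,K[0,0],T)
s=robot.observe();print(s['t'],s['ee_pos'],s['ee_rot'],s['opening'],s['contact_force'])
E
```

```text
top 455.6557012207032 [[ 0.023 -0.985  0.17   0.391]
 [-0.999 -0.029 -0.03   0.081]
 [ 0.035 -0.169 -0.985  1.031]
 [ 0.     0.     0.     1.   ]]
side 603.2002701295957 [[-0.825 -0.418  0.38   0.024]
 [-0.565  0.592 -0.575  0.878]
 [ 0.015 -0.689 -0.725  1.068]
 [ 0.     0.     0.     1.   ]]
0.1 [0.222 0.584 0.197] [[-0.935  0.355 -0.001]
 [ 0.355  0.935 -0.001]
 [-0.    -0.002 -1.   ]] 0.08517368886280849 [ 0.217 -0.076 -0.32 ]
```

View pics/top0.png

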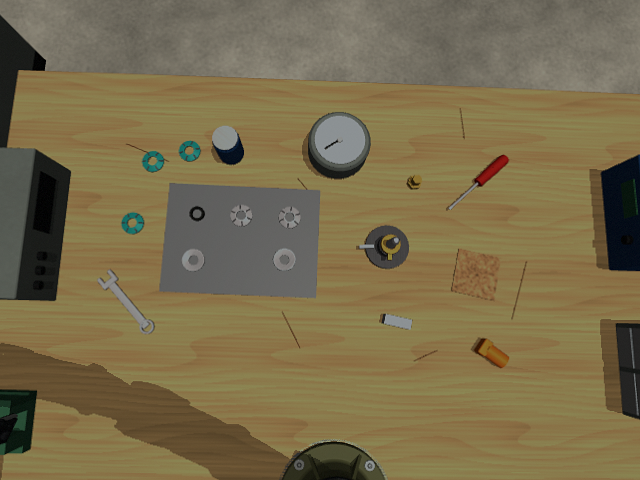

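View pics/side0.png

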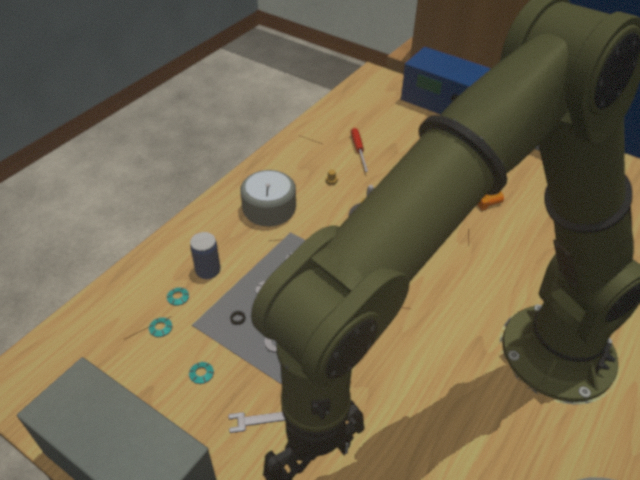

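Top view: crown-up washers (grooved) at (241,215) and (289,217). Smooth dishes, crown down, at (193,260) and (285,259). The grommet is at (197,213). Turquoise rings at (153,161), (190,151) and (133,223) are the wrong colour, so I exclude them. The fixture is at (387,246) with its rib to the left at (365,247), and the lug points down at (390,257). The cork pad is at (476,275). The plain coupling at (414,182) has no lug and is off the arbor.

```bash
cat > m.py <<'E'
from h import *
np.set_printoptions(precision=4,suppress=True)
def mat_objs(im):
    # washers: bright low-sat on mat ; grommet: dark
    hsv=cv2.cvtColor(im,cv2.COLOR_RGB2HSV);r=[]
    roi=np.zeros(im.shape[:2],np.uint8);roi[187:292,168:316]=255
    for nm,mk in(('w',(hsv[...,2]>145)&(hsv[...,1]<60)),('g',hsv[...,2]<55)):
        mk=cv2.morphologyEx((mk*255).astype(np.uint8)&roi,cv2.MORPH_CLOSE,np.ones((3,3)))
        for c in cv2.findContours(mk,cv2.RETR_EXTERNAL,cv2.CHAIN_APPROX_NONE)[0]:
            c=cv2.convexHull(c)
            if cv2.contourArea(c)>80:
                (u,v),R=cv2.minEnclosingCircle(c);M=cv2.moments(c);r.append((nm,M['m10']/M['m00'],M['m01']/M['m00'],R,cv2.contourArea(c)))
    return r
E
python3 - <<'E'
from m import *
im=snap('top')
for o in mat_objs(im): print(o,plane('top',[o[1:3]],.007)[0])
hsv=cv2.cvtColor(im,cv2.COLOR_RGB2HSV)
g=[cv2.resize(im[y:y+60,x:x+w],None,fx=k,fy=k,interpolation=cv2.INTER_CUBIC) for y,x,w,k in((215,345,80,5),)]
m=cv2.resize(im[183:298,158:325],None,fx=4,fy=4,interpolation=cv2.INTER_CUBIC)
cv2.imwrite('pics/fix.png',cv2.resize(im[215:275,345:425],None,fx=9,fy=9,interpolation=cv2.INTER_CUBIC)[:,:,::-1]);cv2.imwrite('pics/mat.png',m[:,:,::-1])
mk=((hsv[...,0]<25)&(hsv[...,1]>100)).astype(np.uint8)
for z,uv in((.003,(476,275)),(.108,(395,240)),(.012,(387,246))): print(uv,plane('top',[uv],z)[0])
E
```

```text
('g', 196.69085173501577, 213.1671924290221, 7.648629188537598, 158.5) [0.6058 0.3219 0.007 ]
(476, 275) [ 0.4817 -0.32    0.003 ]
(395, 240) [ 0.5405 -0.1118  0.108 ]
(387, 246) [ 0.5417 -0.1134  0.012 ]
```

View pics/fix.png

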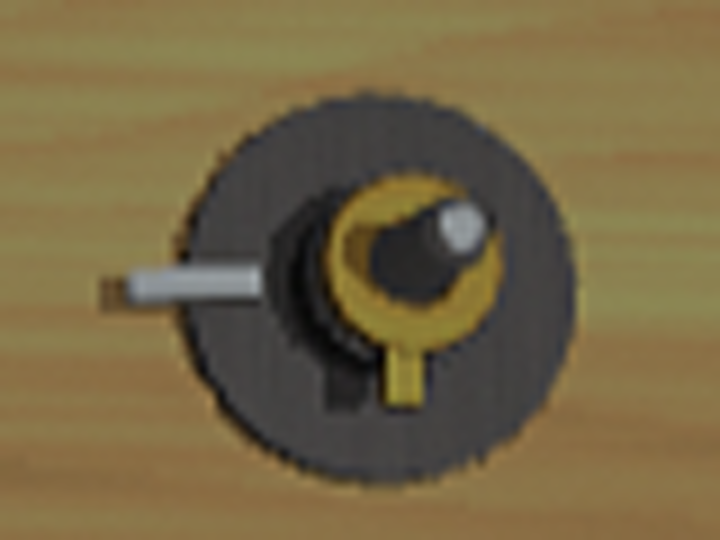

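View pics/mat.png

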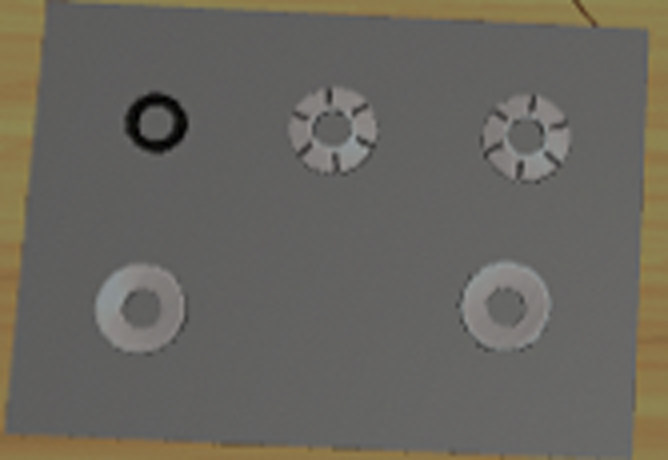

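Fixture crop: arbor tip about (396.3,240.1), coupling ring about (391.1,244.1), lug pointing down to (389.9,259.8), rib end at (359.4,246.5). Mat crop: two grooved domes and two smooth dishes confirmed, plus the grommet.

```bash
sed -i 's/>145)/>125)/' m.py; python3 - <<'E'
from m import *
im=snap('top');print(im[230,180],im[260,184],im[217,298])
for o in mat_objs(im): print(o,plane('top',[o[1:3]],.007)[0])
f=lambda u,v:(345+u/9,215+v/9)
P=lambda u,v,z:plane('top',[f(u-4,v-4)],z)[0]
tip=P(462,226,.108);ring=P(415,262,.054);base=P(380,290,.012);le=P(404,407,.052);r0=P(263,282,.024);r1=P(130,284,.024)
print('tip',tip,'ring',ring,'base',base,'lugend',le,'rib',r0,r1)
d=r1-r0;print('ribyaw',np.arctan2(d[1],d[0]),'from axis',np.arctan2(*(r1-base)[1::-1]));d=le-ring;print('lugyaw',np.arctan2(d[1],d[0]),np.linalg.norm(d[:2]))
hsv=cv2.cvtColor(im,cv2.COLOR_RGB2HSV)
s=robot.observe();R=s['ee_rot'];print('tool delta to tip above',R.T@(np.array([*ring[:2],.25])-s['ee_pos'])*1000)
E
```

```text
[94 95 93] [141 145 144] [140 136 134]
('w', 284.0863309352518, 258.9947242206235, 10.914106369018555, 347.5) [0.5063 0.1192 0.007 ]
('w', 192.55460181211254, 259.56318550309965, 10.998359680175781, 349.5) [0.4994 0.324  0.007 ]
('w', 289.2659115426105, 216.9185544768069, 10.325051307678223, 309.0) [0.6034 0.1107 0.007 ]
('w', 241.01594896331738, 214.95215311004785, 10.529454231262207, 313.5) [0.6047 0.221  0.007 ]
('g', 196.640625, 213.209375, 7.648629188537598, 160.0) [0.6057 0.322  0.007 ]
tip [ 0.5412 -0.1137  0.108 ] ring [ 0.5409 -0.1135  0.054 ] base [ 0.5399 -0.1129  0.012 ] lugend [ 0.5057 -0.1111  0.052 ] rib [ 0.5393 -0.0813  0.024 ] [ 0.5379 -0.048   0.024 ]
ribyaw 1.6139820783258858 from axis 1.6016387689198983
lugyaw 3.0723005190192403 0.03526967964766257
tool delta to tip above [-545.8561 -538.9165  -52.6052]
```

```bash
cat > go.py <<'E'
# usage: go.py x y z yaw_of_tool_y : prints tool-frame shift (mm) and wz needed from the measured pose
import sys
from m import *
s=robot.observe();R=s['ee_rot'];x,y,z,a=map(float,sys.argv[1:5])
yaw=np.arctan2(R[1,1],R[0,1]);dw=(a-yaw+np.pi/2)%np.pi-np.pi/2
print('t',s['t'],'pos',s['ee_pos'],'yaw',yaw,'q7',s['qpos'][6],'F',s['contact_force'],'open',s['opening'],'ff',s['finger_force'])
print('shift',R.T@(np.array([x,y,z])-s['ee_pos'])*1000,'wz',-dw, 'tilt',R[:2,2])
E
r='{"x":-546,"y":-539,"z":0,"wz":-0.30}'; python3 -m creep '[{"x":-546,"y":-539,"wz":-0.30},{"x":-546,"y":-539,"wz":-0.30},{"x":-546,"y":-539,"wz":-0.30},{"x":-546,"y":-539,"wz":-0.30},{"x":-546,"y":-539,"wz":-0.30},{"x":-546,"y":-539,"wz":-0.30},{"x":-546,"y":-539,"wz":-0.30},{"x":-546,"y":-539,"wz":-0.30},{"x":-546,"y":-539,"wz":-0.30},{"x":-546,"y":-539,"wz":-0.30},{"x":-546,"y":-539,"wz":-0.30},{"x":-546,"y":-539,"wz":-0.30},{"x":-546,"y":-539,"wz":-0.30},{"x":-546,"y":-539,"wz":-0.30},{"x":-546,"y":-539,"wz":-0.30},{"x":-546,"y":-539,"wz":-0.30},{"x":-546,"y":-539,"wz":-0.30},{"x":-546,"y":-539,"wz":-0.30},{"x":-546,"y":-539,"wz":-0.30},{"x":-546,"y":-539,"wz":-0.30}]' 1
python3 go.py .541 -.1135 .043 1.505
python3 -c "
from h import *
im=snap('side','s1.png');t=snap('top');cv2.imwrite('pics/t1.png',cv2.resize(t[180:310,310:490],None,fx=4,fy=4)[:,:,::-1])"
```

```text
t 0.2 pos [0.2217 0.584  0.1968] yaw 1.208076081793191 q7 -0.15476025073944355 F [-0.2885  0.2932  0.4078] open 0.08490110105306561 ff 0.0
shift [-545.9854 -538.6158  154.3946] wz -0.29692391820680886 tilt [-0.0004 -0.0011]invalid input
```

View pics/s1.png

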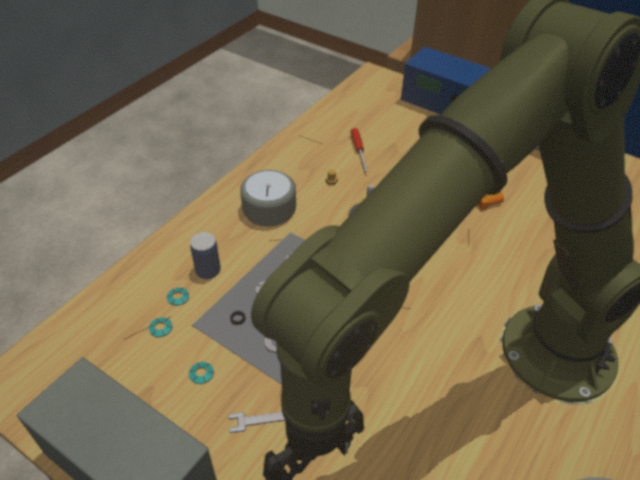

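The picture is unchanged because the call was refused and the arm did not move. I'll test which row format it accepts.

```bash
python3 -m creep '[{"x":-30,"y":-30,"z":0,"wx":0,"wy":0,"wz":-0.1}]' 1; echo; python3 -m creep '[{"x":-30,"y":-30}]'; echo;  python3 -m creep '[{"x":-500,"y":-480,"z":0,"wx":0,"wy":0,"wz":-0.1},{"x":-500,"y":-480,"z":0,"wx":0,"wy":0,"wz":-0.1}]'
```

```text
t: 0.4
ee_pos: [0.2352, 0.5495, 0.1966]
ee_rot: [[-0.968, 0.253, -0.003], [0.253, 0.968, 0.003], [0.004, 0.002, -1.0]]
contact_force: [0.7, 0.7, 0.8]
opening: 0.0857
finger_force: 0.0


t: 0.6
ee_pos: [0.2911, 0.4587, 0.197]
ee_rot: [[-0.988, 0.157, -0.0], [0.157, 0.988, -0.0], [0.0, -0.0, -1.0]]
contact_force: [0.7, -0.4, 0.0]
opening: 0.0854
finger_force: 0.0invalid input
```

```bash
python3 go.py .541 -.1135 .20 1.505
```

```text
t 0.6 pos [0.2911 0.4587 0.197 ] yaw 1.4129145839502328 q7 0.23538220103303165 F [ 0.6576 -0.4246  0.0405] open 0.08537139791682173 ff 0.0
shift [-336.7253 -525.8148   -2.8989] wz -0.09208541604976705 tilt [-0.0001 -0.0002]
```

```bash
python3 -m creep '[{"x":-337,"y":-526,"z":0,"wx":0,"wy":0,"wz":-0.09},{"x":-337,"y":-526,"z":0,"wx":0,"wy":0,"wz":-0.09},{"x":-337,"y":-526,"z":0,"wx":0,"wy":0,"wz":-0.09},{"x":-337,"y":-526,"z":0,"wx":0,"wy":0,"wz":-0.09},{"x":-337,"y":-526,"z":0,"wx":0,"wy":0,"wz":-0.09},{"x":-337,"y":-526,"z":0,"wx":0,"wy":0,"wz":-0.09},{"x":-337,"y":-526,"z":0,"wx":0,"wy":0,"wz":-0.09},{"x":-337,"y":-526,"z":0,"wx":0,"wy":0,"wz":-0.09},{"x":-337,"y":-526,"z":0,"wx":0,"wy":0,"wz":-0.09},{"x":-337,"y":-526,"z":0,"wx":0,"wy":0,"wz":-0.09},{"x":-337,"y":-526,"z":0,"wx":0,"wy":0,"wz":-0.09},{"x":-337,"y":-526,"z":0,"wx":0,"wy":0,"wz":-0.09},{"x":-337,"y":-526,"z":0,"wx":0,"wy":0,"wz":-0.09},{"x":-337,"y":-526,"z":0,"wx":0,"wy":0,"wz":-0.09},{"x":-337,"y":-526,"z":0,"wx":0,"wy":0,"wz":-0.09},{"x":-337,"y":-526,"z":0,"wx":0,"wy":0,"wz":-0.09}]' 1
python3 go.py .541 -.1135 .043 1.505
python3 -c "
from h import *
im=snap('side');print(proj('side',[[.541,-.1135,.108],[.541,-.1135,.2]]))
cv2.imwrite('pics/s2.png',cv2.resize(im[110:310,280:500],None,fx=3,fy=3)[:,:,::-1])"
```

```text
t: 2.2
ee_pos: [0.5379, -0.1122, 0.1973]
ee_rot: [[-0.997, 0.071, -0.0], [0.071, 0.997, 0.001], [0.0, 0.001, -1.0]]
contact_force: [0.1, 0.9, 0.6]
opening: 0.0857
finger_force: 0.0
t 2.2 pos [ 0.5379 -0.1122  0.1973] yaw 1.4997503509628316 q7 1.632796354739411 F [0.113  0.9044 0.5634] open 0.08574952235194284 ff 0.0
shift [ -3.2964  -1.2359 154.281 ] wz -0.005249649037168291 tilt [-0.0003  0.0008]
[[370.68397131 185.03442139]
 [373.62580248 154.84148565]]
```

View pics/s2.png

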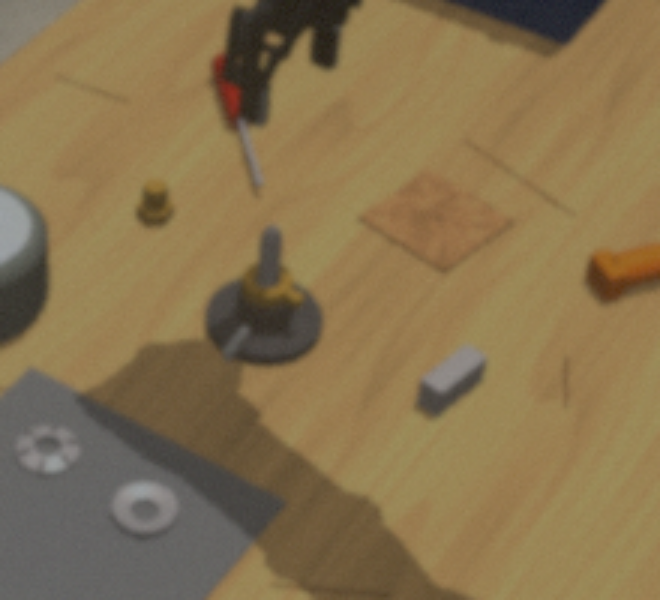

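Side view: fingertips at about full-image (365,149) and (388,132). Arbor tip at about (370,187), which matches its projection.

```bash
python3 -c "
from h import *
for z in(.197,.21,.22):print(proj('side',[[.541,-.112+.045,z],[.535,-.112-.045,z]]))"
python3 -m creep '[{"x":-3,"y":-1,"z":30,"wx":0,"wy":0,"wz":0},{"x":-3,"y":-1,"z":60,"wx":0,"wy":0,"wz":0},{"x":-3,"y":-1,"z":75,"wx":0,"wy":0,"wz":0},{"x":-3,"y":-1,"z":75,"wx":0,"wy":0,"wz":0},{"x":-3,"y":-1,"z":75,"wx":0,"wy":0,"wz":0}]'
python3 go.py .541 -.1135 .043 1.505
```

```text
[[362.98194623 166.26554893]
 [385.22866238 147.41259559]]
[[363.35481687 161.76296641]
 [385.73629704 142.94329423]]
[[363.64513427 158.25697384]
 [386.13136477 139.4647482 ]]
t: 2.75
ee_pos: [0.5413, -0.114, 0.1229]
ee_rot: [[-0.997, 0.071, 0.0], [0.071, 0.997, 0.0], [-0.0, 0.0, -1.0]]
contact_force: [-0.2, -0.0, -0.1]
opening: 0.0852
finger_force: 0.0
t 2.75 pos [ 0.5413 -0.114   0.1229] yaw 1.49939963514834 q7 1.6264226726050455 F [-0.1751 -0.0436 -0.0607] open 0.08524934787940147 ff 0.0
shift [ 0.3853  0.4793 79.9206] wz -0.0056003648516598226 tilt [0.0004 0.0001]
```

```bash
python3 -c "
from h import *
im=snap('side');print(proj('side',[[.541,-.114+.045,.123],[.541,-.114-.045,.123]]))
cv2.imwrite('pics/s3.png',cv2.resize(im[110:230,310:450],None,fx=5,fy=5)[:,:,::-1])"
```

```text
[[361.39881376 190.30662204]
 [380.76049417 170.42906883]]
```

View pics/s3.png

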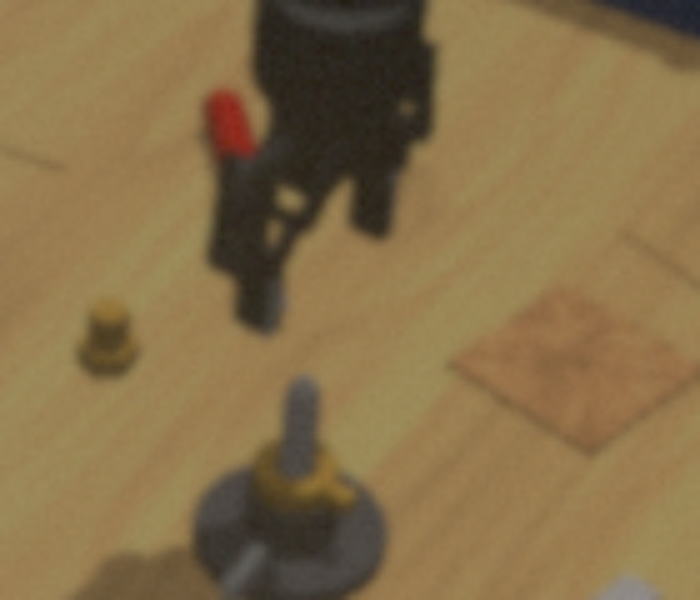

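The fingertips appear about 13 px higher than the reported TCP projects to. I'll check this in the top view.

```bash
python3 -c "
from h import *
im=snap('top');print(proj('top',[[.541,-.114+.045,.123],[.541,-.114-.045,.123],[.541,-.114,.123],[.541,-.114,.196]]))
cv2.imwrite('pics/t3.png',cv2.resize(im[180:320,320:490],None,fx=4,fy=4)[:,:,::-1]);print(robot.observe()['ee_pos'])"
```

```text
[[375.58366413 238.0037668 ]
 [419.50991047 239.25715406]
 [397.58779163 238.63174144]
 [405.83117622 232.50833331]]
[ 0.54191953 -0.1145037   0.12359917]
```

View pics/t3.png

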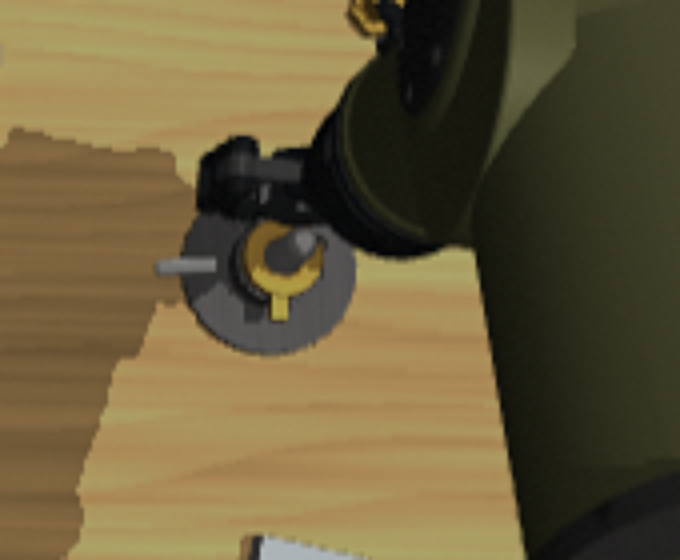

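```bash
python3 -c "
from h import *
print('origin side/top',proj('side',[[0,0,0],[0,0,.02]]),proj('top',[[0,0,0.01],[.09,0,.01]]))
# triangulate left finger tip, mid etc
def tri(a,b):
    o1,d1=ray('side',[a]);o2,d2=ray('top',[b]);A=np.c_[d1[0],-d2[0]];t=np.linalg.lstsq(A,o2-o1,rcond=None)[0]
    return o1+d1[0]*t[0],o2+d2[0]*t[1]
print(tri((361.6,175),(377,230)))
im=snap('top');print(im[225,378])
k=(im.max(2)<45).astype(np.uint8);c=im[205:250,360:400].max(2);
print(c[::3,::2])
print([k for k in robot.observe()],robot.observe()['qpos'])"
```

```text
origin side/top [[558.60842607 350.74102871]
 [561.48982767 345.36316182]] [[333.09734458 502.4940452 ]
 [333.83673909 456.60335601]]
(array([ 0.54243939, -0.06648487,  0.17091553]), array([ 0.5486667 , -0.06370835,  0.17159311]))
[17 20 20]
[[172 172 172 171 172 173 172 171 171 173 171 172 171 171 171 171 172 172
  172 172]
 [171 171 171 171 172 172 172 172 172 170 172 172 171 172 170 169 171 171
  170 172]
 [172 171 172 172 171 171 172 172 173 172 172 172 172 172 172 171 172 172
  172 175]
 [171 171 172 171 171 171 171 176 161  78  17  39 156 172 172 172 171 173
  175 119]
 [161 158 173 173 171 177 156   9  10  21  30  22  26 176 161  39  11  10
   12   8]
 [133 133 174 172 175  20  11  14  26  43  65  48  53  52  53  56  47  42
   10   9]
 [118 119 160 173 178  19  19  21  24  34  60  41  48  52  54  56  55  57
   11  10]
 [132 132 131 126 169  18  12  10   8  21  30  20  27  68  19  19  14  14
    9   8]
 [117 117 118 120 128  12  12  11  10   7  14  26  16  83  18  19  12  12
   10  10]
 [124 127 127 127 135  25  15  17  12  16  19  19  19  20  18  22  17  30
   47  14]
 [127 127 128 128  60  49  50  49  45  40  37  32  43  79  70  18  15  11
   11  22]
 [120 121 123  84  48  50  49  47  52  51  44  61 123 120 119 110  52  97
  112  75]
 [126 125 129  43  49  49  50  48  49  29  50 127 118  87  49  50  61  91
  118  74]
 [124 123 130  88  81  80  81  50  51  17  47 124 116  49  50  53  53  56
   65 105]
 [113 111 106 108 108 106 106  49  52  20  51 110 178 139  50  53  52  68
  179 134]]
['t', 'qpos', 'qd', 'effort', 'ee_pos', 'ee_rot', 'contact_force', 'torque', 'finger_force', 'opening'] [ 0.2058212   0.46383531 -0.0615412   1.79919677  0.03582755  0.8774489
  1.62649847]
```

```bash
python3 -m creep '[{"x":0,"y":0,"z":0,"wx":0,"wy":0,"wz":0},{"x":0,"y":0,"z":0,"wx":0,"wy":0,"wz":0},{"x":0,"y":0,"z":0,"wx":0,"wy":0,"wz":0},{"x":0,"y":0,"z":0,"wx":0,"wy":0,"wz":0},{"x":0,"y":0,"z":0,"wx":0,"wy":0,"wz":0},{"x":0,"y":0,"z":0,"wx":0,"wy":0,"wz":0},{"x":0,"y":0,"z":0,"wx":0,"wy":0,"wz":0},{"x":0,"y":0,"z":0,"wx":0,"wy":0,"wz":0}]' 0
python3 -c "
from h import *
im=snap('side');print(proj('side',[robot.observe()['ee_pos']]))
cv2.imwrite('pics/s4.png',cv2.resize(im[110:230,310:450],None,fx=5,fy=5)[:,:,::-1])"
```

```text
t: 3.7
ee_pos: [0.5411, -0.1149, 0.1222]
ee_rot: [[-0.997, 0.073, -0.0], [0.073, 0.997, -0.0], [0.0, -0.0, -1.0]]
contact_force: [-1.0, 0.2, -0.3]
opening: -0.0003
finger_force: 0.0
[[371.40321099 180.22713474]]
```

View pics/s4.png

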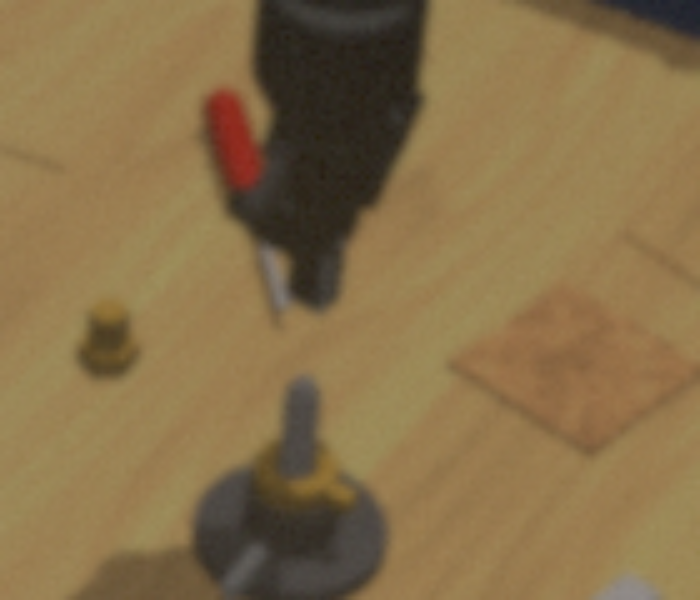

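Shut tip at (373,171), about 9 px above the TCP projection (371,180). I need to know whether that is an offset in z or in x/y, so I'll do a gentle touch on the cork pad.

```bash
python3 go.py .49 -.29 .05 1.505 | tail -1; python3 -m creep '[{"x":0,"y":0,"z":-40,"wx":0,"wy":0,"wz":0},{"x":38,"y":-178,"z":-40,"wx":0,"wy":0,"wz":0},{"x":38,"y":-178,"z":-40,"wx":0,"wy":0,"wz":0},{"x":38,"y":-178,"z":-40,"wx":0,"wy":0,"wz":0},{"x":38,"y":-178,"z":-40,"wx":0,"wy":0,"wz":0},{"x":38,"y":-178,"z":0,"wx":0,"wy":0,"wz":0},{"x":38,"y":-178,"z":40,"wx":0,"wy":0,"wz":0},{"x":38,"y":-178,"z":70,"wx":0,"wy":0,"wz":0},{"x":38,"y":-178,"z":90,"wx":0,"wy":0,"wz":0},{"x":38,"y":-178,"z":100,"wx":0,"wy":0,"wz":0},{"x":38,"y":-178,"z":108,"wx":0,"wy":0,"wz":0},{"x":38,"y":-178,"z":110,"wx":0,"wy":0,"wz":0},{"x":38,"y":-178,"z":110,"wx":0,"wy":0,"wz":0}]' 0
python3 -c "
from h import *
im=snap('side');t=snap('top');p=robot.observe()['ee_pos'];print(p,proj('side',[p]),proj('top',[p]))
a=cv2.resize(im[90:210,360:500],None,fx=4,fy=4);b=cv2.resize(t[230:350,400:460],None,fx=4,fy=4)
cv2.imwrite('pics/s5.png',np.hstack([a,b])[:,:,::-1])"
```

```text
shift [  38.1731 -178.3505   72.2452] wz -0.006984335528304353 tilt [-0.0002 -0.    ]
t: 5.05
ee_pos: [0.4907, -0.2899, 0.0128]
ee_rot: [[-0.997, 0.073, 0.001], [0.073, 0.997, -0.001], [-0.001, -0.0, -1.0]]
contact_force: [0.7, -0.2, 0.3]
opening: 0.0002
finger_force: 0.0
[ 0.49089358 -0.29000456  0.01323441] [[418.27754095 183.71402599]] [[464.52707495 270.26756831]]
```

View pics/s5.png

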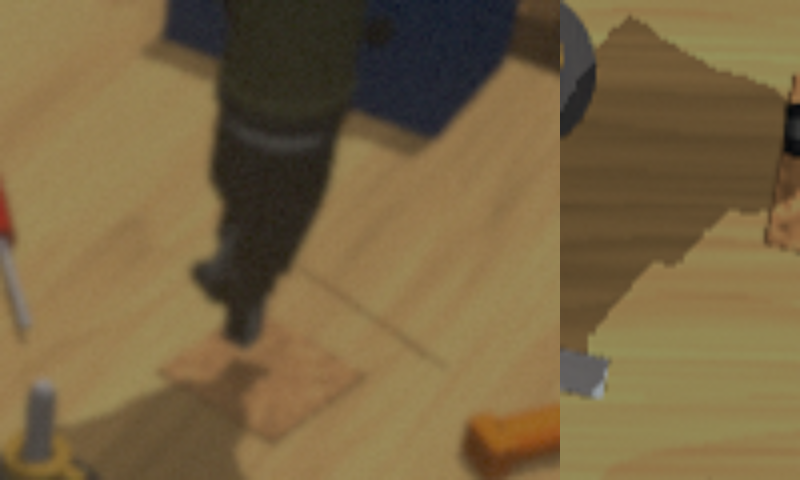

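Tip at (421,176), against an expected (418,184). There is no contact yet at a reported z of 13 mm.

```bash
python3 -m creep '[{"x":0,"y":0,"z":3,"wx":0,"wy":0,"wz":0},{"x":0,"y":0,"z":5,"wx":0,"wy":0,"wz":0},{"x":0,"y":0,"z":7,"wx":0,"wy":0,"wz":0},{"x":0,"y":0,"z":8,"wx":0,"wy":0,"wz":0},{"x":0,"y":0,"z":8,"wx":0,"wy":0,"wz":0}]'; python3 -m creep '[{"x":0,"y":0,"z":1,"wx":0,"wy":0,"wz":0},{"x":0,"y":0,"z":1,"wx":0,"wy":0,"wz":0}]';  python3 -m creep '[{"x":0,"y":0,"z":1,"wx":0,"wy":0,"wz":0},{"x":0,"y":0,"z":1,"wx":0,"wy":0,"wz":0}]';python3 -m creep '[{"x":0,"y":0,"z":1,"wx":0,"wy":0,"wz":0},{"x":0,"y":0,"z":1,"wx":0,"wy":0,"wz":0}]'
```

```text
t: 5.65
ee_pos: [0.4901, -0.2896, 0.0041]
ee_rot: [[-0.997, 0.073, -0.0], [0.073, 0.997, 0.0], [0.0, 0.0, -1.0]]
contact_force: [0.6, 0.1, 0.2]
opening: 0.0001
finger_force: 0.0
t: 5.85
ee_pos: [0.4902, -0.2896, 0.0032]
ee_rot: [[-0.997, 0.073, -0.0], [0.073, 0.997, 0.0], [0.0, 0.0, -1.0]]
contact_force: [0.6, 0.3, 0.1]
opening: 0.0001
finger_force: 0.0
t: 6.05
ee_pos: [0.4902, -0.2896, 0.0022]
ee_rot: [[-0.997, 0.073, -0.0], [0.073, 0.997, 0.0], [0.0, 0.0, -1.0]]
contact_force: [-0.3, -0.4, -0.5]
opening: -0.0002
finger_force: 0.0
t: 6.25
ee_pos: [0.4902, -0.2896, 0.0012]
ee_rot: [[-0.997, 0.073, -0.0], [0.073, 0.997, 0.0], [0.0, 0.0, -1.0]]
contact_force: [-0.8, 0.3, -0.3]
opening: -0.0002
finger_force: 0.0
```

```bash
for i in 1; do python3 -m creep '[{"x":0,"y":0,"z":2,"wx":0,"wy":0,"wz":0},{"x":0,"y":0,"z":4,"wx":0,"wy":0,"wz":0}]' | grep -E "pos|force"; done; python3 -c "
from h import *
im=snap('side');
g=cv2.cvtColor(im,cv2.COLOR_RGB2GRAY)[150:200,405:435];print(g[::2,::2])"
```

```text
ee_pos: [0.4903, -0.2897, -0.0028]
contact_force: [-0.2, -0.4, 0.1]
finger_force: 0.0
[[127 127 130 129 109  51  44  40  38  39  41  39  41  34  39]
 [129 128 130 131  93  48  49  44  40  40  41  40  38  36  38]
 [130 134 130 128  94  48  49  42  42  35  43  40  41  43  46]
 [132 129 128 127  97  62  50  44  41  40  38  36  45  38  60]
 [132 127 122 120  79  57  46  41  35  36  35  39  38  39  83]
 [128 110  84  79  61  50  45  40  35  40  40  42  42  57 109]
 [127  86  55  57  52  53  48  43  42  42  40  45  52  87 125]
 [129  97  53  52  50  43  45  42  38  38  37  49  96 123 128]
 [132 120  79  48  43  39  43  39  42  40  44  67 119 129 125]
 [129 132 115  70  44  37  43  38  40  45  57  99 123 125 127]
 [134 137 131 113  87  55  45  35  37  46  78 109 119 125 126]
 [133 134 131 131 118  86  46  43  50  56  83 112 111 118 122]
 [130 132 129 122 113  82  44  44  55  63  94 115 114 114 117]
 [133 130 125 121 115  75  41  41  56  65 104 115 109 113 120]
 [123 122 120 116 111  79  44  41  58  72 100 107 112 113 118]
 [115 118 119 109 112 107  73  48  60  76 101 111 112 113 117]
 [120 119 117 114 113 105  81  72  73  77  81  95 113 116 118]
 [101 105 103 101 102  82  72  72  75  81  89 103 115 113 115]
 [ 81  83  82  83  81  81  82  76  77  90 111 114 117 115 116]
 [ 88  86  80  81  84  83  76  76  97 108 114 120 119 118 120]
 [ 84  86  85  80  79  77  77  77  91 111 121 113 114 119 122]
 [ 87  85  79  83  80  76  78  82  81 110 120 113 114 116 117]
 [ 82  84  84  87  84  81  77  76  83 105 114 110 114 113 113]
 [ 81  83  85  85  85  81  84  79  79 104 110 105 111 112 108]
 [ 82  85  84  85  82  81  81  88  96 107 101 106 101 107 120]]
```

```bash
for i in 1; do python3 -m creep '[{"x":0,"y":0,"z":2,"wx":0,"wy":0,"wz":0},{"x":0,"y":0,"z":3,"wx":0,"wy":0,"wz":0}]' | grep -E "pos|force"; done; python3 -m creep '[{"x":0,"y":0,"z":2,"wx":0,"wy":0,"wz":0},{"x":0,"y":0,"z":3,"wx":0,"wy":0,"wz":0}]' | grep -E "pos|force";python3 -c "
from h import *
for uv in((420,181),(420.5,182)):
  print(plane('side',[uv],.003),plane('side',[uv],.02))"
```

```text
ee_pos: [0.4902, -0.2896, -0.0059]
contact_force: [-0.3, -0.8, 0.8]
finger_force: 0.0
ee_pos: [0.4902, -0.2896, -0.0089]
contact_force: [0.7, 0.3, 0.1]
finger_force: 0.0
[[ 0.4969301 -0.314052   0.003    ]] [[ 0.48937352 -0.29501459  0.02      ]]
[[ 0.49385928 -0.31114592  0.003     ]] [[ 0.48635174 -0.29215493  0.02      ]]
```

```bash
python3 -m creep '[{"x":0,"y":0,"z":3,"wx":0,"wy":0,"wz":0},{"x":0,"y":0,"z":4,"wx":0,"wy":0,"wz":0}]' | grep -E "pos|force"; python3 -m creep '[{"x":0,"y":0,"z":2,"wx":0,"wy":0,"wz":0},{"x":0,"y":0,"z":2,"wx":0,"wy":0,"wz":0}]' | grep -E "pos|force"; python3 -m creep '[{"x":0,"y":0,"z":1,"wx":0,"wy":0,"wz":0},{"x":0,"y":0,"z":1,"wx":0,"wy":0,"wz":0}]' | grep -E "pos|force"; python3 -m creep '[{"x":0,"y":0,"z":1,"wx":0,"wy":0,"wz":0},{"x":0,"y":0,"z":1,"wx":0,"wy":0,"wz":0}]' | grep -E "pos|force";python3 -c "
from h import *
im=snap('side');
g=cv2.cvtColor(im,cv2.COLOR_RGB2GRAY)[170:196,405:435];print(g[::2,::2])"
```

```text
ee_pos: [0.4901, -0.2896, -0.0131]
contact_force: [-0.5, 0.5, -0.1]
finger_force: 0.0
ee_pos: [0.4901, -0.2896, -0.015]
contact_force: [0.8, -0.4, 0.3]
finger_force: 0.0
ee_pos: [0.4902, -0.2897, -0.0158]
contact_force: [-0.3, -0.6, -0.2]
finger_force: 0.0
ee_pos: [0.4902, -0.2896, -0.0168]
contact_force: [-0.5, -0.9, 0.2]
finger_force: 0.0
[[131 112  56  43  40  38  39  43  45  40  43  83 118 122 127]
 [135 129  92  51  44  40  39  39  35  42  66 101 112 119 122]
 [133 134 125  94  60  42  40  36  47  50  96 112 113 111 118]
 [132 130 124 119 104  66  38  38  51  57 103 113 109 115 118]
 [126 124 119 119 108  64  40  46  55  67 101 104 109 115 120]
 [114 117 117 111 105  58  39  42  59  65  87 103 112 114 115]
 [116 121 118 110 105  61  45  47  57  66  75  83 105 118 116]
 [ 98 101 101  97  95  73  58  55  63  72  85 105 113 114 112]
 [ 79  83  85  83  81  81  75  74  75  88 112 111 117 118 116]
 [ 88  83  83  82  86  83  80  77  92 105 115 117 114 119 117]
 [ 88  86  79  76  81  80  79  77  85 110 121 120 117 118 122]
 [ 88  87  82  80  78  77  79  79  77 101 122 111 111 115 120]
 [ 84  82  80  82  86  83  81  78  77  95 113 108 113 112 113]]
```

```bash
python3 -m creep '[{"x":0,"y":0,"z":1,"wx":0,"wy":0,"wz":0},{"x":0,"y":0,"z":2,"wx":0,"wy":0,"wz":0}]' | grep -E "pos|force"; python3 -m creep '[{"x":0,"y":0,"z":1,"wx":0,"wy":0,"wz":0},{"x":0,"y":0,"z":1,"wx":0,"wy":0,"wz":0}]' | grep -E "pos|force"; python3 -m creep '[{"x":0,"y":0,"z":1,"wx":0,"wy":0,"wz":0},{"x":0,"y":0,"z":1,"wx":0,"wy":0,"wz":0}]' | grep -E "pos|force"; python3 -m creep '[{"x":0,"y":0,"z":1,"wx":0,"wy":0,"wz":0},{"x":0,"y":0,"z":1,"wx":0,"wy":0,"wz":0}]' | grep -E "pos|force"
```

```text
ee_pos: [0.4902, -0.2897, -0.0187]
contact_force: [0.2, -0.4, -0.2]
finger_force: 0.0
ee_pos: [0.4901, -0.2896, -0.0199]
contact_force: [0.1, -0.6, -0.1]
finger_force: 0.0
ee_pos: [0.4902, -0.2897, -0.0208]
contact_force: [-0.2, 0.5, -0.9]
finger_force: 0.0
ee_pos: [0.4902, -0.2897, -0.0218]
contact_force: [0.2, -0.1, -0.5]
finger_force: 0.0
```

```bash
python3 -m creep '[{"x":0,"y":0,"z":1,"wx":0,"wy":0,"wz":0},{"x":0,"y":0,"z":1,"wx":0,"wy":0,"wz":0}]' | grep -E "pos|act_force"; python3 -m creep '[{"x":0,"y":0,"z":1,"wx":0,"wy":0,"wz":0},{"x":0,"y":0,"z":1,"wx":0,"wy":0,"wz":0}]' | grep -E "pos|act_force"; python3 -m creep '[{"x":0,"y":0,"z":1,"wx":0,"wy":0,"wz":0},{"x":0,"y":0,"z":1,"wx":0,"wy":0,"wz":0}]' | grep -E "pos|act_force"; python3 -c "
from h import *
im=snap('side');
g=cv2.cvtColor(im,cv2.COLOR_RGB2GRAY)[170:196,405:435];print(g[::2,::2]);s=robot.observe();print(s['ee_pos'],s['contact_force'],s['effort'])"
```

```text
ee_pos: [0.4902, -0.2896, -0.0228]
contact_force: [-0.6, 0.2, -0.1]
ee_pos: [0.4902, -0.2896, -0.0238]
contact_force: [-0.3, 1.1, -0.5]
ee_pos: [0.4902, -0.2896, -0.0248]
contact_force: [0.2, -0.0, 0.4]
[[114  60  51  53  49  51  43  40  38  44  36  64  94 120 126]
 [129  95  49  43  45  39  40  47  43  35  43  86 110 121 124]
 [133 122  75  44  40  37  42  41  42  43  66 109 112 109 117]
 [131 126 107  77  54  38  35  41  39  55  92 111 110 110 118]
 [123 121 120 113  92  51  43  40  50  57  99 108 110 114 119]
 [118 119 112 113 104  60  38  38  56  63  82  96 111 115 116]
 [116 115 112 111 102  52  38  49  57  65  71  85 108 116 114]
 [ 92  90  91  94  89  45  37  47  60  66  87 107 117 113 113]
 [ 78  79  82  84  80  68  52  55  65  79 106 112 115 119 111]
 [ 86  82  80  83  85  80  73  71  78 103 114 118 116 119 118]
 [ 88  84  82  76  79  82  80  78  78 104 120 117 116 119 118]
 [ 85  81  83  83  77  76  79  80  75  93 115 112 116 119 120]
 [ 81  81  82  86  81  82  76  76  79  91 114 105 115 115 113]]
[ 0.49016307 -0.28961812 -0.02479641] [ 1.22898376 -0.48559679  0.22002213] [ 8.89634848e-04 -6.31726170e+01  8.14106539e-01 -1.47141820e+01
  8.90177675e-03 -1.06869143e-02 -6.03999342e-04]
```

```bash
python3 -m creep '[{"x":0,"y":0,"z":1,"wx":0,"wy":0,"wz":0},{"x":0,"y":0,"z":1,"wx":0,"wy":0,"wz":0}]' | grep -E "pos|act_force"; python3 -m creep '[{"x":0,"y":0,"z":1,"wx":0,"wy":0,"wz":0},{"x":0,"y":0,"z":1,"wx":0,"wy":0,"wz":0}]' | grep -E "pos|act_force"; python3 -m creep '[{"x":0,"y":0,"z":1,"wx":0,"wy":0,"wz":0},{"x":0,"y":0,"z":1,"wx":0,"wy":0,"wz":0}]' | grep -E "pos|act_force"; python3 -c "
from h import *
print(proj('side',[[.49,-.2897,.003],[.49,-.2897,.008]]))"
```

```text
ee_pos: [0.4902, -0.2896, -0.0258]
contact_force: [-0.5, -0.0, -0.9]
ee_pos: [0.4902, -0.2896, -0.0268]
contact_force: [0.7, -0.2, -0.6]
ee_pos: [0.4902, -0.2896, -0.0278]
contact_force: [0.5, -0.2, -0.5]
[[418.01923191 186.80014862]
 [418.26315526 185.38760523]]
```

```bash
python3 -m creep '[{"x":0,"y":0,"z":1,"wx":0,"wy":0,"wz":0},{"x":0,"y":0,"z":1,"wx":0,"wy":0,"wz":0}]' | grep -E "pos|act_force"; python3 -m creep '[{"x":0,"y":0,"z":1,"wx":0,"wy":0,"wz":0},{"x":0,"y":0,"z":1,"wx":0,"wy":0,"wz":0}]' | grep -E "pos|act_force"; python3 -c "
from h import *
im=snap('side');
cv2.imwrite('pics/s6.png',cv2.resize(im[120:220,370:490],None,fx=6,fy=6,interpolation=cv2.INTER_CUBIC)[:,:,::-1])"
```

```text
ee_pos: [0.4902, -0.2896, -0.0288]
contact_force: [0.1, 0.0, -0.4]
ee_pos: [0.4901, -0.2896, -0.0298]
contact_force: [-0.5, 0.2, -0.1]
```

View pics/s6.png

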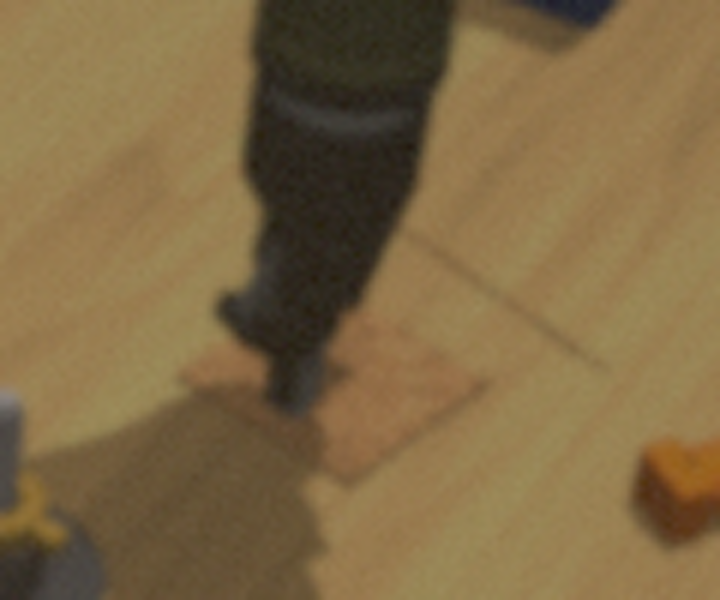

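The fingertip is at (418.7,188.7), just above its shadow on the cork, so it is nearly touching. I'll continue in 1 mm steps.

```bash
python3 -m creep '[{"x":0,"y":0,"z":1,"wx":0,"wy":0,"wz":0},{"x":0,"y":0,"z":1,"wx":0,"wy":0,"wz":0}]' | grep -E "pos|act_force"; python3 -m creep '[{"x":0,"y":0,"z":1,"wx":0,"wy":0,"wz":0},{"x":0,"y":0,"z":1,"wx":0,"wy":0,"wz":0}]' | grep -E "pos|act_force"; python3 -m creep '[{"x":0,"y":0,"z":1,"wx":0,"wy":0,"wz":0},{"x":0,"y":0,"z":1,"wx":0,"wy":0,"wz":0}]' | grep -E "pos|act_force";
```

```text
ee_pos: [0.4902, -0.2896, -0.0308]
contact_force: [-0.2, 0.0, -0.0]
ee_pos: [0.4903, -0.2897, -0.0309]
contact_force: [-1.7, 1.7, 9.5]
ee_pos: [0.4903, -0.2897, -0.0309]
contact_force: [-4.7, 2.7, 18.9]
```

```bash
python3 -m creep '[{"x":0,"y":0,"z":1,"wx":0,"wy":0,"wz":0},{"x":0,"y":0,"z":1,"wx":0,"wy":0,"wz":0}]' | grep -E "pos|act_force"; python3 -m creep '[{"x":0,"y":0,"z":1,"wx":0,"wy":0,"wz":0},{"x":0,"y":0,"z":1,"wx":0,"wy":0,"wz":0}]' | grep -E "pos|act_force"
```

```text
ee_pos: [0.4903, -0.2897, -0.031]
contact_force: [-6.2, 2.8, 28.6]
ee_pos: [0.4903, -0.2898, -0.031]
contact_force: [-8.4, 5.4, 39.2]
```

Contact came at a reported z of −31 mm on a surface at 3 mm. The real shut fingertip is therefore 34 mm above the reported TCP, and x/y agree. From here I use tip = reported z + 34 mm, plus the swing-back when open.

```bash
python3 -m creep '[{"x":0,"y":0,"z":-40,"wx":0,"wy":0,"wz":0},{"x":0,"y":0,"z":-80,"wx":0,"wy":0,"wz":0},{"x":0,"y":0,"z":-130,"wx":0,"wy":0,"wz":0},{"x":0,"y":0,"z":-130,"wx":0,"wy":0,"wz":0},{"x":-38,"y":179,"z":-130,"wx":0,"wy":0,"wz":0},{"x":-38,"y":179,"z":-130,"wx":0,"wy":0,"wz":0},{"x":-38,"y":179,"z":-130,"wx":0,"wy":0,"wz":0},{"x":-38,"y":179,"z":-130,"wx":0,"wy":0,"wz":0},{"x":-38,"y":179,"z":-130,"wx":0,"wy":0,"wz":0},{"x":-38,"y":179,"z":-130,"wx":0,"wy":0,"wz":0},{"x":-38,"y":179,"z":-130,"wx":0,"wy":0,"wz":0}]' 1 | grep -v rot; python3 go.py .541 -.1135 .007 1.5
```

```text
t: 12.35
ee_pos: [0.5406, -0.1153, 0.095]
contact_force: [-0.5, 0.2, -0.2]
opening: 0.0856
finger_force: 0.0
t 12.35 pos [ 0.5406 -0.1153  0.095 ] yaw 1.4963935396359256 q7 1.6383536640354308 F [-0.471   0.1951 -0.1583] open 0.08556119907063367 ff 0.0
shift [-0.262   1.9444 88.0416] wz -0.0036064603640744153 tilt [-0.0006 -0.0009]
```

```bash
python3 -m creep '[{"x":0,"y":2,"z":0,"wx":0,"wy":0,"wz":0},{"x":0,"y":2,"z":25,"wx":0,"wy":0,"wz":0},{"x":0,"y":2,"z":50,"wx":0,"wy":0,"wz":0},{"x":0,"y":2,"z":60,"wx":0,"wy":0,"wz":0},{"x":0,"y":2,"z":60,"wx":0,"wy":0,"wz":0}]' | grep -v rot;python3 -m creep '[{"x":0,"y":0,"z":10,"wx":0,"wy":0,"wz":0},{"x":0,"y":0,"z":20,"wx":0,"wy":0,"wz":0},{"x":0,"y":0,"z":28,"wx":0,"wy":0,"wz":0},{"x":0,"y":0,"z":28,"wx":0,"wy":0,"wz":0}]' | grep -v rot;python3 -c "
from h import *
im=snap('side');
cv2.imwrite('pics/s7.png',cv2.resize(im[130:250,310:450],None,fx=5,fy=5,interpolation=cv2.INTER_CUBIC)[:,:,::-1])"
```

```text
t: 12.85
ee_pos: [0.5401, -0.1125, 0.0341]
contact_force: [-0.8, -0.7, 0.6]
opening: 0.0851
finger_force: 0.0
t: 13.25
ee_pos: [0.5406, -0.1117, 0.0063]
contact_force: [1.0, -0.2, 0.5]
opening: 0.0854
finger_force: 0.0
```

View pics/s7.png

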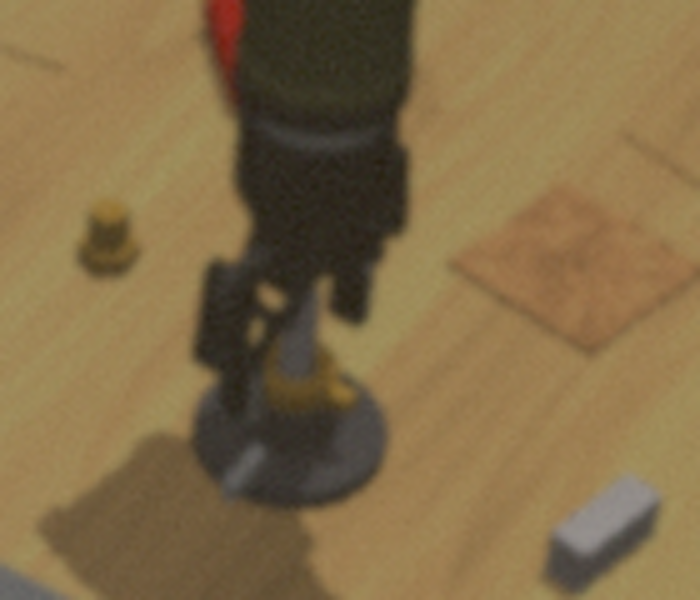

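The fingers straddle the coupling at crop (300,375), with the arbor between them and its tip just below the gripper body. Closing now.

```bash
python3 -m creep '[{"x":0,"y":-1,"z":0,"wx":0,"wy":0,"wz":0},{"x":0,"y":-1,"z":0,"wx":0,"wy":0,"wz":0},{"x":0,"y":-1,"z":0,"wx":0,"wy":0,"wz":0},{"x":0,"y":-1,"z":0,"wx":0,"wy":0,"wz":0},{"x":0,"y":-1,"z":0,"wx":0,"wy":0,"wz":0},{"x":0,"y":-1,"z":0,"wx":0,"wy":0,"wz":0},{"x":0,"y":-1,"z":0,"wx":0,"wy":0,"wz":0}]' 0 | grep -v rot;python3 -m creep '[{"x":0,"y":0,"z":-4,"wx":0,"wy":0,"wz":0},{"x":0,"y":0,"z":-10,"wx":0,"wy":0,"wz":0},{"x":0,"y":0,"z":-10,"wx":0,"wy":0,"wz":0}]' | grep -v rot
```

```text
t: 14.0
ee_pos: [0.5415, -0.113, 0.0083]
contact_force: [-2.0, -0.1, 7.7]
opening: 0.0414
finger_force: 59.6
t: 14.3
ee_pos: [0.5418, -0.113, 0.0182]
contact_force: [-0.4, -0.8, -0.5]
opening: 0.0415
finger_force: 60.7
```

```bash
python3 -m creep '[{"x":0,"y":0,"z":-20,"wx":0,"wy":0,"wz":0},{"x":0,"y":0,"z":-50,"wx":0,"wy":0,"wz":0},{"x":0,"y":0,"z":-95,"wx":0,"wy":0,"wz":0},{"x":0,"y":0,"z":-95,"wx":0,"wy":0,"wz":0},{"x":0,"y":0,"z":-95,"wx":0,"wy":0,"wz":0}]' | grep -v rot;python3 -c "
from h import *
im=snap('side');
cv2.imwrite('pics/s8.png',cv2.resize(im[100:240,310:450],None,fx=4,fy=4,interpolation=cv2.INTER_CUBIC)[:,:,::-1])"; python3 go.py .4817 -.32 .05 1.5
```

```text
t: 14.8
ee_pos: [0.5418, -0.113, 0.1133]
contact_force: [-0.7, 0.2, -1.7]
opening: 0.0412
finger_force: 60.9
t 14.85 pos [ 0.5409 -0.1128  0.112 ] yaw 1.4980090142001006 q7 1.6370378747034757 F [-0.6406  0.367  -1.3324] open 0.04105647733603902 ff 60.918747782707214
shift [  43.9607 -210.9569   62.0324] wz -0.001990985799899425 tilt [-0.0001  0.    ]
```

View pics/s8.png

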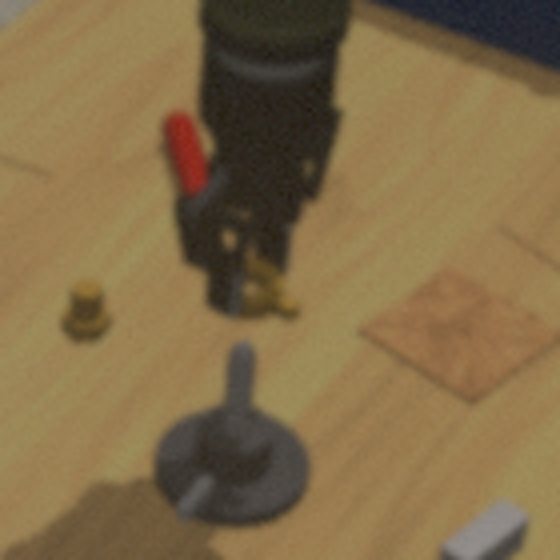

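The coupling is gripped and clear of the arbor, at crop (265,285), and looks level. Taking it to the cork pad.

```bash
python3 -m creep '[{"x":44,"y":-211,"z":0,"wx":0,"wy":0,"wz":0},{"x":44,"y":-211,"z":0,"wx":0,"wy":0,"wz":0},{"x":44,"y":-211,"z":0,"wx":0,"wy":0,"wz":0},{"x":44,"y":-211,"z":0,"wx":0,"wy":0,"wz":0},{"x":44,"y":-211,"z":0,"wx":0,"wy":0,"wz":0},{"x":44,"y":-211,"z":40,"wx":0,"wy":0,"wz":0},{"x":44,"y":-211,"z":80,"wx":0,"wy":0,"wz":0},{"x":44,"y":-211,"z":115,"wx":0,"wy":0,"wz":0},{"x":44,"y":-211,"z":130,"wx":0,"wy":0,"wz":0},{"x":44,"y":-211,"z":134,"wx":0,"wy":0,"wz":0},{"x":44,"y":-211,"z":136,"wx":0,"wy":0,"wz":0},{"x":44,"y":-211,"z":138,"wx":0,"wy":0,"wz":0},{"x":44,"y":-211,"z":138,"wx":0,"wy":0,"wz":0}]' | grep -v rot;  python3 -m creep '[{"x":0,"y":0,"z":1,"wx":0,"wy":0,"wz":0},{"x":0,"y":0,"z":2,"wx":0,"wy":0,"wz":0},{"x":0,"y":0,"z":2,"wx":0,"wy":0,"wz":0}]' | grep -E 'pos|act'
```

```text
t: 16.15
ee_pos: [0.4825, -0.3204, -0.025]
contact_force: [-0.1, 0.2, -2.0]
opening: 0.041
finger_force: 61.0
ee_pos: [0.4821, -0.3203, -0.0274]
contact_force: [-0.8, -0.3, -1.2]
```

```bash
python3 -m creep '[{"x":0,"y":0,"z":1,"wx":0,"wy":0,"wz":0},{"x":0,"y":0,"z":1,"wx":0,"wy":0,"wz":0}]' | grep -E 'pos|act';python3 -m creep '[{"x":0,"y":0,"z":1,"wx":0,"wy":0,"wz":0},{"x":0,"y":0,"z":1,"wx":0,"wy":0,"wz":0}]' | grep -E 'pos|act'
```

```text
ee_pos: [0.4821, -0.3203, -0.0286]
contact_force: [-0.6, 0.0, 0.8]
ee_pos: [0.4822, -0.3202, -0.0287]
contact_force: [-2.1, 2.1, 9.5]
```

Contact on the cork is at exactly the expected height. Releasing, then moving over washer b at (0.506,0.119).

```bash
python3 -m creep '[{"x":0,"y":0,"z":-1,"wx":0,"wy":0,"wz":0},{"x":0,"y":0,"z":-1,"wx":0,"wy":0,"wz":0},{"x":0,"y":0,"z":-1,"wx":0,"wy":0,"wz":0},{"x":0,"y":0,"z":-1,"wx":0,"wy":0,"wz":0},{"x":0,"y":0,"z":-1,"wx":0,"wy":0,"wz":0},{"x":0,"y":0,"z":-1,"wx":0,"wy":0,"wz":0},{"x":0,"y":0,"z":-40,"wx":0,"wy":0,"wz":0},{"x":0,"y":0,"z":-80,"wx":0,"wy":0,"wz":0},{"x":0,"y":0,"z":-125,"wx":0,"wy":0,"wz":0},{"x":0,"y":0,"z":-125,"wx":0,"wy":0,"wz":0}]' 1 | grep -v rot; python3 go.py .5063 .1192 .095 1.5; python3 -c "
from m import *
im=snap('top')
for o in mat_objs(im): print(o,plane('top',[o[1:3]],.009)[0])"
```

```text
t: 17.85
ee_pos: [0.4852, -0.3223, 0.1012]
contact_force: [0.4, 0.4, -0.3]
opening: 0.0851
finger_force: 0.0
t 17.85 pos [ 0.4852 -0.3223  0.1012] yaw 1.4976413205002646 q7 2.02409556489367 F [ 0.3947  0.3731 -0.2663] open 0.08512666628026543 ff 0.0
shift [ 11.2179 441.8626   3.9931] wz -0.00235867949973545 tilt [ 0.0086 -0.0054]
('w', 192.50441655044165, 259.51650395165035, 11.19474983215332, 358.5) [0.4992 0.3236 0.009 ]
('w', 283.97432306255837, 258.8356676003735, 11.014811515808105, 357.0) [0.5064 0.1194 0.009 ]
('w', 289.2284527518172, 216.97403946002075, 10.53691577911377, 321.0) [0.6029 0.1108 0.009 ]
('w', 241.0758765044479, 215.03244374672946, 10.529454231262207, 318.5) [0.6041 0.2206 0.009 ]
('g', 196.69085173501577, 213.1671924290221, 7.648629188537598, 158.5) [0.6054 0.3214 0.009 ]
```

```bash
python3 -m creep '[{"x":-24,"y":442,"z":4,"wx":0,"wy":0,"wz":0},{"x":-24,"y":442,"z":4,"wx":0,"wy":0,"wz":0},{"x":-24,"y":442,"z":4,"wx":0,"wy":0,"wz":0},{"x":-24,"y":442,"z":4,"wx":0,"wy":0,"wz":0},{"x":-24,"y":442,"z":4,"wx":0,"wy":0,"wz":0},{"x":-24,"y":442,"z":4,"wx":0,"wy":0,"wz":0},{"x":11,"y":442,"z":4,"wx":0,"wy":0,"wz":0},{"x":11,"y":442,"z":4,"wx":0,"wy":0,"wz":0},{"x":11,"y":442,"z":4,"wx":0,"wy":0,"wz":0},{"x":11,"y":442,"z":4,"wx":0,"wy":0,"wz":0},{"x":11,"y":442,"z":4,"wx":0,"wy":0,"wz":0},{"x":11,"y":442,"z":4,"wx":0,"wy":0,"wz":0}]' | grep -v rot; python3 go.py .5063 .1192 -.034 1.5;  python3 -c "
from m import *
im=snap('side');t=snap('top')
cv2.imwrite('pics/s9.png',cv2.resize(t[225:325,420:520],None,fx=5,fy=5,interpolation=cv2.INTER_CUBIC)[:,:,::-1])"
```

```text
t: 19.1
ee_pos: [0.5029, 0.12, 0.0906]
contact_force: [1.0, -0.1, -0.5]
opening: 0.0854
finger_force: 0.0
t 19.1 pos [0.5029 0.12   0.0906] yaw 1.496583507434674 q7 1.1912944974851984 F [ 0.9886 -0.0832 -0.4833] open 0.0853743460581473 ff 0.0
shift [ -3.578   -0.3748 124.5961] wz -0.003416492565325946 tilt [-0.0012 -0.0012]
```

View pics/s9.png

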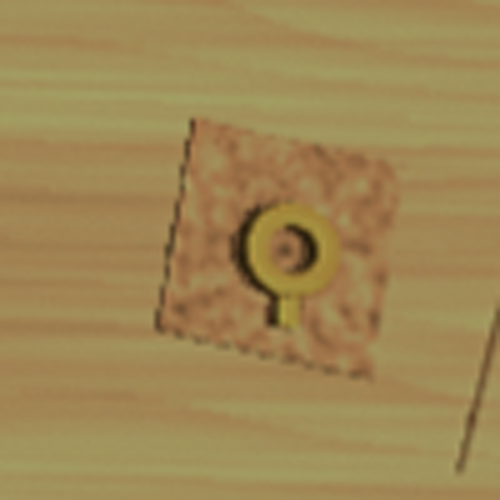

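The coupling stands upright on the cork at crop (292,248), with the lug still pointing down. Now grasping the first dish.

```bash
python3 -m creep '[{"x":-4,"y":0,"z":40,"wx":0,"wy":0,"wz":0},{"x":-4,"y":0,"z":80,"wx":0,"wy":0,"wz":0},{"x":-4,"y":0,"z":110,"wx":0,"wy":0,"wz":0},{"x":-4,"y":0,"z":120,"wx":0,"wy":0,"wz":0},{"x":-4,"y":0,"z":124,"wx":0,"wy":0,"wz":0},{"x":-4,"y":0,"z":124,"wx":0,"wy":0,"wz":0}]' | grep -v rot; python3 -m creep '[{"x":0,"y":0,"z":0,"wx":0,"wy":0,"wz":0},{"x":0,"y":0,"z":0,"wx":0,"wy":0,"wz":0},{"x":0,"y":0,"z":0,"wx":0,"wy":0,"wz":0},{"x":0,"y":0,"z":0,"wx":0,"wy":0,"wz":0},{"x":0,"y":0,"z":0,"wx":0,"wy":0,"wz":0},{"x":0,"y":0,"z":0,"wx":0,"wy":0,"wz":0}]' 0| grep -v rot
```

```text
t: 19.8
ee_pos: [0.5077, 0.1207, -0.0322]
contact_force: [0.0, 0.4, -0.4]
opening: 0.0852
finger_force: 0.0
t: 20.4
ee_pos: [0.508, 0.1214, -0.0307]
contact_force: [-3.5, -0.9, 15.3]
opening: 0.0462
finger_force: 58.9
```

```bash
python3 -m creep '[{"x":0,"y":0,"z":-10,"wx":0,"wy":0,"wz":0},{"x":0,"y":0,"z":-50,"wx":0,"wy":0,"wz":0},{"x":0,"y":0,"z":-100,"wx":0,"wy":0,"wz":0},{"x":0,"y":0,"z":-140,"wx":0,"wy":0,"wz":0},{"x":0,"y":0,"z":-140,"wx":0,"wy":0,"wz":0}]' | grep -v rot; python3 go.py .5425 -.113 .11 1.5
```

```text
t: 20.9
ee_pos: [0.5106, 0.1221, 0.1133]
contact_force: [0.0, -0.2, -0.9]
opening: 0.0458
finger_force: 61.7
t 20.9 pos [0.5106 0.1221 0.1133] yaw 1.4978099657082138 q7 1.19424168913022 F [ 0.0156 -0.17   -0.9274] open 0.045750499671489225 ff 61.68173883575946
shift [ -48.9752 -232.1244    2.9584] wz -0.0021900342917862137 tilt [0.01   0.0027]
```

```bash
python3 -m creep '[{"x":-49,"y":-232,"z":3,"wx":0,"wy":0,"wz":0},{"x":-49,"y":-232,"z":3,"wx":0,"wy":0,"wz":0},{"x":-49,"y":-232,"z":3,"wx":0,"wy":0,"wz":0},{"x":-49,"y":-232,"z":3,"wx":0,"wy":0,"wz":0},{"x":-49,"y":-232,"z":3,"wx":0,"wy":0,"wz":0},{"x":-49,"y":-232,"z":3,"wx":0,"wy":0,"wz":0},{"x":-49,"y":-232,"z":3,"wx":0,"wy":0,"wz":0},{"x":-49,"y":-232,"z":3,"wx":0,"wy":0,"wz":0}]' | grep -v rot; python3 go.py .5425 -.113 .009 1.5
```

```text
t: 21.7
ee_pos: [0.5389, -0.1121, 0.1041]
contact_force: [0.1, -0.0, -0.7]
opening: 0.046
finger_force: 61.7
t 21.7 pos [ 0.5389 -0.1121  0.1041] yaw 1.499685245314286 q7 1.646630777483501 F [ 0.0546 -0.0423 -0.7228] open 0.045994270062195475 ff 61.70442874543369
shift [-3.7491 -0.7631 95.0569] wz -0.0003147546857140693 tilt [-0.0006  0.0011]
```

```bash
python3 -m creep '[{"x":-4,"y":-1,"z":0,"wx":0,"wy":0,"wz":0},{"x":-4,"y":-1,"z":20,"wx":0,"wy":0,"wz":0},{"x":-4,"y":-1,"z":35,"wx":0,"wy":0,"wz":0},{"x":-4,"y":-1,"z":35,"wx":0,"wy":0,"wz":0}]' | grep -v rot;  python3 -m creep '[{"x":0,"y":0,"z":10,"wx":0,"wy":0,"wz":0},{"x":0,"y":0,"z":20,"wx":0,"wy":0,"wz":0},{"x":0,"y":0,"z":20,"wx":0,"wy":0,"wz":0}]' | grep -v rot
```

```text
t: 22.1
ee_pos: [0.542, -0.1134, 0.0677]
contact_force: [-0.5, 0.6, -0.6]
opening: 0.0461
finger_force: 61.7
t: 22.4
ee_pos: [0.5424, -0.1146, 0.0482]
contact_force: [0.4, -0.3, -1.6]
opening: 0.0461
finger_force: 61.7
```

Threaded without force; going down and releasing.

```bash
python3 -m creep '[{"x":0,"y":1,"z":15,"wx":0,"wy":0,"wz":0},{"x":0,"y":1,"z":30,"wx":0,"wy":0,"wz":0},{"x":0,"y":1,"z":38,"wx":0,"wy":0,"wz":0},{"x":0,"y":1,"z":38,"wx":0,"wy":0,"wz":0}]' | grep -v rot; python3 -m creep '[{"x":0,"y":0,"z":0,"wx":0,"wy":0,"wz":0},{"x":0,"y":0,"z":0,"wx":0,"wy":0,"wz":0},{"x":0,"y":0,"z":0,"wx":0,"wy":0,"wz":0},{"x":0,"y":0,"z":0,"wx":0,"wy":0,"wz":0},{"x":0,"y":0,"z":0,"wx":0,"wy":0,"wz":0},{"x":0,"y":0,"z":0,"wx":0,"wy":0,"wz":0},{"x":0,"y":0,"z":-40,"wx":0,"wy":0,"wz":0},{"x":0,"y":0,"z":-80,"wx":0,"wy":0,"wz":0},{"x":0,"y":0,"z":-80,"wx":0,"wy":0,"wz":0}]' 1| grep -v rot
python3 -c "
from m import *
im=snap('top')
for o in mat_objs(im): print(o,plane('top',[o[1:3]],.007)[0])"; python3 go.py .6034 .1107 .09 1.5
```

```text
t: 22.8
ee_pos: [0.5425, -0.114, 0.0105]
contact_force: [0.1, 0.3, -0.6]
opening: 0.0453
finger_force: 61.7
t: 23.7
ee_pos: [0.5464, -0.1147, 0.0961]
contact_force: [0.8, -0.1, -0.4]
opening: 0.0854
finger_force: 0.0
('w', 192.3708981001727, 259.36917098445593, 11.529886245727539, 386.0) [0.4998 0.3244 0.007 ]
('w', 286.1957700897944, 253.00182323715757, 46.49478530883789, 3656.5) [0.52   0.1149 0.007 ]
('w', 240.875056999544, 214.66621067031463, 11.401854515075684, 365.5) [0.6054 0.2214 0.007 ]
('g', 196.81967213114754, 213.18032786885246, 7.452070236206055, 152.5) [0.6058 0.3216 0.007 ]
t 23.75 pos [ 0.5451 -0.1145  0.0939] yaw 1.4978229729115953 q7 1.645698753704317 F [-0.7222  0.181  -0.4051] open 0.08559093780200802 ff 0.0
shift [-41.7468 228.8117   3.9601] wz -0.002177027088404726 tilt [ 0.0054 -0.001 ]
```

```bash
python3 -m creep '[{"x":-41,"y":230,"z":0,"wx":0,"wy":0,"wz":0},{"x":-41,"y":230,"z":0,"wx":0,"wy":0,"wz":0},{"x":-41,"y":230,"z":0,"wx":0,"wy":0,"wz":0},{"x":-41,"y":230,"z":0,"wx":0,"wy":0,"wz":0},{"x":-41,"y":230,"z":0,"wx":0,"wy":0,"wz":0},{"x":-41,"y":230,"z":0,"wx":0,"wy":0,"wz":0},{"x":-41,"y":230,"z":0,"wx":0,"wy":0,"wz":0},{"x":-41,"y":230,"z":0,"wx":0,"wy":0,"wz":0}]' | grep -v rot; python3 go.py .604 .112 -.035 1.5; python3 -c "
from m import *
im=snap('side','s10f.png');t=snap('top')
a=cv2.resize(im[150:330,210:400],None,fx=2.5,fy=2.5,interpolation=cv2.INTER_CUBIC)
b=cv2.resize(t[200:290,350:420],None,fx=4,fy=4,interpolation=cv2.INTER_CUBIC)
c=np.zeros((450,475+280,3),np.uint8);c[:,:475]=a;c[:360,475:]=b
cv2.imwrite('pics/s10.png',c[:,:,::-1]);print(proj('side',[[.6034,.1107,.005]]))"
```

```text
t: 24.55
ee_pos: [0.6002, 0.1105, 0.0904]
contact_force: [-0.3, -0.4, 0.2]
opening: 0.085
finger_force: 0.0
t 24.55 pos [0.6002 0.1105 0.0904] yaw 1.4962990172173878 q7 1.2614831084045417 F [-0.2995 -0.4145  0.1759] open 0.08496919839655968 ff 0.0
shift [ -3.8979   2.0029 125.4263] wz -0.0037009827826122166 tilt [-0.0016 -0.0015]
[[296.008  258.6196]]
```

View pics/s10.png

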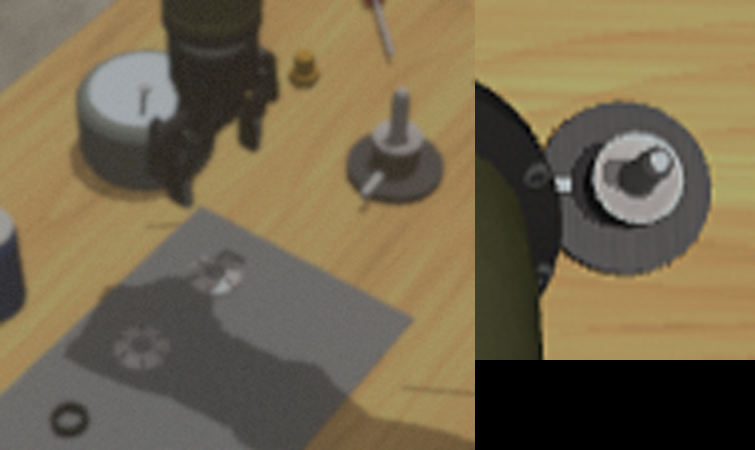

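Side crop: the dome is at (297,259) as expected, and the first dish lies flat on the boss around the arbor. That uses up my picture allowance, so from here I check by numbers.

```bash
python3 -m creep '[{"x":-4,"y":2,"z":40,"wx":0,"wy":0,"wz":0},{"x":-4,"y":2,"z":80,"wx":0,"wy":0,"wz":0},{"x":-4,"y":2,"z":110,"wx":0,"wy":0,"wz":0},{"x":-4,"y":2,"z":122,"wx":0,"wy":0,"wz":0},{"x":-4,"y":2,"z":126,"wx":0,"wy":0,"wz":0},{"x":-4,"y":2,"z":126,"wx":0,"wy":0,"wz":0}]' | grep -v rot; python3 -m creep '[{"x":0,"y":0,"z":0,"wx":0,"wy":0,"wz":0},{"x":0,"y":0,"z":0,"wx":0,"wy":0,"wz":0},{"x":0,"y":0,"z":0,"wx":0,"wy":0,"wz":0},{"x":0,"y":0,"z":0,"wx":0,"wy":0,"wz":0},{"x":0,"y":0,"z":0,"wx":0,"wy":0,"wz":0},{"x":0,"y":0,"z":0,"wx":0,"wy":0,"wz":0}]' 0| grep -v rot
```

```text
t: 25.25
ee_pos: [0.6054, 0.1136, -0.0341]
contact_force: [-0.5, 0.9, 0.3]
opening: 0.0852
finger_force: 0.0
t: 25.85
ee_pos: [0.6058, 0.1142, -0.0326]
contact_force: [-2.0, -0.8, 11.4]
opening: 0.0454
finger_force: 59.5
```

```bash
python3 -m creep '[{"x":0,"y":0,"z":-10,"wx":0,"wy":0,"wz":0},{"x":0,"y":0,"z":-50,"wx":0,"wy":0,"wz":0},{"x":0,"y":0,"z":-100,"wx":0,"wy":0,"wz":0},{"x":0,"y":0,"z":-140,"wx":0,"wy":0,"wz":0},{"x":46,"y":-232,"z":-140,"wx":0,"wy":0,"wz":0},{"x":46,"y":-232,"z":-140,"wx":0,"wy":0,"wz":0},{"x":46,"y":-232,"z":-140,"wx":0,"wy":0,"wz":0},{"x":46,"y":-232,"z":-140,"wx":0,"wy":0,"wz":0},{"x":46,"y":-232,"z":-140,"wx":0,"wy":0,"wz":0},{"x":46,"y":-232,"z":-140,"wx":0,"wy":0,"wz":0},{"x":46,"y":-232,"z":-140,"wx":0,"wy":0,"wz":0},{"x":46,"y":-232,"z":-140,"wx":0,"wy":0,"wz":0}]' | grep -v rot; python3 go.py .5434 -.1138 .016 1.5
```

```text
t: 27.05
ee_pos: [0.5427, -0.1124, 0.1057]
contact_force: [0.3, -0.1, 0.2]
opening: 0.045
finger_force: 61.5
t 27.05 pos [ 0.5427 -0.1124  0.1057] yaw 1.4997904372877282 q7 1.64905695949473 F [ 0.2723 -0.0669  0.2241] open 0.044983769474960564 ff 61.51449986417013
shift [-0.731  -1.4525 89.7191] wz -0.00020956271227179357 tilt [0.0008 0.0009]
```

```bash
python3 -m creep '[{"x":0,"y":-1,"z":15,"wx":0,"wy":0,"wz":0},{"x":0,"y":-1,"z":35,"wx":0,"wy":0,"wz":0},{"x":0,"y":-1,"z":50,"wx":0,"wy":0,"wz":0},{"x":0,"y":-1,"z":50,"wx":0,"wy":0,"wz":0}]' | grep -v rot;  python3 -m creep '[{"x":0,"y":0,"z":15,"wx":0,"wy":0,"wz":0},{"x":0,"y":0,"z":30,"wx":0,"wy":0,"wz":0},{"x":0,"y":0,"z":38,"wx":0,"wy":0,"wz":0},{"x":0,"y":0,"z":38,"wx":0,"wy":0,"wz":0}]' | grep -v rot
```

```text
t: 27.45
ee_pos: [0.5412, -0.1126, 0.0536]
contact_force: [0.1, -0.1, -0.4]
opening: 0.0453
finger_force: 61.5
t: 27.85
ee_pos: [0.5419, -0.114, 0.0169]
contact_force: [0.2, 0.4, -1.2]
opening: 0.0454
finger_force: 61.5
```

```bash
python3 -m creep '[{"x":0,"y":0,"z":0,"wx":0,"wy":0,"wz":0},{"x":0,"y":0,"z":0,"wx":0,"wy":0,"wz":0},{"x":0,"y":0,"z":0,"wx":0,"wy":0,"wz":0},{"x":0,"y":0,"z":0,"wx":0,"wy":0,"wz":0},{"x":0,"y":0,"z":0,"wx":0,"wy":0,"wz":0},{"x":0,"y":0,"z":0,"wx":0,"wy":0,"wz":0},{"x":0,"y":0,"z":-40,"wx":0,"wy":0,"wz":0},{"x":0,"y":0,"z":-80,"wx":0,"wy":0,"wz":0},{"x":0,"y":0,"z":-80,"wx":0,"wy":0,"wz":0}]' 1| grep -v rot
python3 -c "
from m import *
im=snap('top')
for o in mat_objs(im): print(o,plane('top',[o[1:3]],.008)[0])
s=snap('side');hsv=cv2.cvtColor(s,cv2.COLOR_RGB2HSV)
for z in(.044,.052,.06):print(z,proj('side',[[.541,-.1135,z]]),proj('top',[[.541,-.1135,z]]))
c=proj('side',[[.541,-.1135,.05]])[0].astype(int);print(cv2.cvtColor(s,cv2.COLOR_RGB2GRAY)[c[1]-14:c[1]+16:1,c[0]-16:c[0]+17:2])
"; python3 go.py .5005 .3255 .09 1.5
```

```text
t: 28.75
ee_pos: [0.5453, -0.1157, 0.1022]
contact_force: [0.9, -0.2, 0.2]
opening: 0.0853
finger_force: 0.0
('w', 192.39068564036222, 259.3410952996981, 11.679991722106934, 386.5) [0.4997 0.3241 0.008 ]
('w', 287.5440227703985, 261.81182795698925, 45.620819091796875, 2635.0) [0.5    0.1112 0.008 ]
('w', 240.875056999544, 214.66621067031463, 11.401854515075684, 365.5) [0.6051 0.2212 0.008 ]
('g', 196.81590413943354, 213.15795206971677, 7.452070236206055, 153.0) [0.6056 0.3214 0.008 ]
0.044 [[368.7894 204.4684]] [[389.7692 244.265 ]]
0.052 [[369.0199 202.1046]] [[390.4825 243.7339]]
0.06 [[369.2522 199.7226]] [[391.2071 243.1943]]
[[127 129 127 130 128 124 127 114  84  84  86 118 130 132 132 134 136]
 [128 130 131 127 129 127 130 110  80  78  80 116 128 130 132 136 134]
 [127 129 131 128 128 130 132 110  79  80  79 111 128 132 135 135 136]
 [128 130 131 129 129 130 132 109  72  73  75 114 126 134 134 134 137]
 [129 131 129 128 128 132 131 105  72  75  77 113 132 134 134 139 137]
 [131 133 128 130 130 132 133 103  73  75  77 114 133 134 138 140 137]
 [131 131 127 128 130 133 133 102  7
[... 1195 characters left out ...]
4  63  67  71  79  77  66  55  65  73  71  77]
 [ 72  70  70  57  49  49  55  58  63  63  62  56  54  65  72  72  76]
 [ 65  70  66  55  48  45  49  55  58  56  57  51  54  66  72  71  75]
 [ 62  63  58  51  51  49  49  52  51  51  51  48  51  68  73  75  75]
 [ 58  56  59  49  46  50  48  49  49  50  45  50  52  69  73  75  72]
 [ 55  56  54  55  49  51  48  46  51  48  51  46  51  68  70  73  72]
 [ 57  57  57  55  56  52  45  50  49  47  51  48  60  71  73  72  68]]
t 28.85 pos [ 0.5427 -0.1151  0.0982] yaw 1.4979057998149834 q7 1.6508745495614299 F [-0.085  -0.1971 -0.3974] open 0.08503041862316962 ff 0.0
shift [ 74.1614 436.3703   7.9106] wz -0.0020942001850166037 tilt [ 0.0022 -0.0004]
```

```bash
python3 -m creep '[{"x":74,"y":436,"z":0,"wx":0,"wy":0,"wz":0},{"x":74,"y":436,"z":0,"wx":0,"wy":0,"wz":0},{"x":74,"y":436,"z":0,"wx":0,"wy":0,"wz":0},{"x":74,"y":436,"z":0,"wx":0,"wy":0,"wz":0},{"x":74,"y":436,"z":0,"wx":0,"wy":0,"wz":0},{"x":74,"y":436,"z":0,"wx":0,"wy":0,"wz":0},{"x":74,"y":436,"z":0,"wx":0,"wy":0,"wz":0},{"x":74,"y":436,"z":0,"wx":0,"wy":0,"wz":0},{"x":74,"y":436,"z":0,"wx":0,"wy":0,"wz":0},{"x":74,"y":436,"z":0,"wx":0,"wy":0,"wz":0},{"x":74,"y":436,"z":0,"wx":0,"wy":0,"wz":0},{"x":74,"y":436,"z":0,"wx":0,"wy":0,"wz":0}]' | grep -v rot
python3 -c "
from m import *
s=snap('side');c=proj('side',[[.4998,.3242,.008]])[0];print(c);c=c.astype(int);print(cv2.cvtColor(s,cv2.COLOR_RGB2GRAY)[c[1]-16:c[1]+18:2,c[0]-20:c[0]+22:2])
"; python3 go.py .501 .3255 -.033 1.5
```

```text
t: 30.05
ee_pos: [0.4999, 0.3233, 0.0962]
contact_force: [-0.6, 0.0, -0.4]
opening: 0.085
finger_force: 0.0
[275.9863 340.3339]
[[113 115 112 113 112 113 114 108 114 114 113 114 111 114 113 111 113 114
  113 113 113]
 [112 113 114 111 113 114 112 110 114 114 111 110 111 114 113 109 113 112
  114 116 114]
 [112 110 110 112 112 111 112 113 114 111 113 108  95 102 109 112 111 113
  116 113 112]
 [112 113 114 116 114 113 114 114 113 112 107  92  85  83  94 107 113 113
  113 114 115]
 [111 113 114 112 112 112 114 124 131 112 112 111 109  99  94  87  97 109
  112 116 114]
 [113 113 112 115 113 111 120 133 128 112 112 114 112 115 113 106  96 113
  113 112 115]
 [113 114 113 114 111 111 105 107 115 122 107 110 112 112 125 140 128 113
  110 111 112]
 [112 112 112 115 114 106 104 102 104  98  90  92  95 110 139 151 142 116
  115 114 115]
 [111 113 112 112 106 102 102  99  95  82  87  89  82 109 147 149 145 117
  111 115 112]
 [ 94  90  95  95  85 102  98  97  88  78  86  91  99 123 149 150 144 119
  116 113 113]
 [ 80  80  80  79  82  90 101  98  95  83  81  89 118 138 147 149 127 116
  116 110 112]
 [ 76  74  77  76  79  83  95  97 103 103  94 119 138 146 149 136 111 112
  115 114 117]
 [ 78  77  77  77  77  77  83  95  98 114 135 145 146 145 129 104 111 115
  114 116 115]
 [ 78  74  80  77  80  79  75  81  86 116 133 131 128 108  95 103 112 113
  114 111 113]
 [ 82  76  78  75  79  79  80  79  80  90  94  92 103 102 107 114 115 115
  113 113 115]
 [ 78  78  79  81  80  75  79  82  77  99 106 109 111 113 112 112 113 112
  114 114 116]
 [ 75  79  76  78  80  78  78  79  79  86  86  91  96  99 100 103 108 106
  110 110 110]]
t 30.1 pos [0.5002 0.323  0.0965] yaw 1.4956378510178303 q7 0.8652611609181533 F [ 0.4738  0.2135 -0.4837] open 0.08546579689177934 ff 0.0
shift [ -0.6875   2.7597 129.5334] wz -0.004362148982169689 tilt [-0.0009 -0.0019]
```

The dish is where expected (side pixel about 275,341).

```bash
python3 -m creep '[{"x":0,"y":2,"z":40,"wx":0,"wy":0,"wz":0},{"x":0,"y":2,"z":80,"wx":0,"wy":0,"wz":0},{"x":0,"y":2,"z":112,"wx":0,"wy":0,"wz":0},{"x":0,"y":2,"z":125,"wx":0,"wy":0,"wz":0},{"x":0,"y":2,"z":130,"wx":0,"wy":0,"wz":0},{"x":0,"y":2,"z":130,"wx":0,"wy":0,"wz":0}]' | grep -v rot; python3 -m creep '[{"x":0,"y":0,"z":0,"wx":0,"wy":0,"wz":0},{"x":0,"y":0,"z":0,"wx":0,"wy":0,"wz":0},{"x":0,"y":0,"z":0,"wx":0,"wy":0,"wz":0},{"x":0,"y":0,"z":0,"wx":0,"wy":0,"wz":0},{"x":0,"y":0,"z":0,"wx":0,"wy":0,"wz":0},{"x":0,"y":0,"z":0,"wx":0,"wy":0,"wz":0}]' 0| grep -v rot
```

```text
t: 30.7
ee_pos: [0.5008, 0.3267, -0.0323]
contact_force: [-0.0, -0.4, -0.2]
opening: 0.0853
finger_force: 0.0
t: 31.3
ee_pos: [0.5009, 0.3276, -0.0306]
contact_force: [-1.4, -1.5, 10.7]
opening: 0.0462
finger_force: 59.5
```

```bash
python3 -m creep '[{"x":0,"y":0,"z":-10,"wx":0,"wy":0,"wz":0},{"x":0,"y":0,"z":-50,"wx":0,"wy":0,"wz":0},{"x":0,"y":0,"z":-100,"wx":0,"wy":0,"wz":0},{"x":0,"y":0,"z":-145,"wx":0,"wy":0,"wz":0},{"x":-73,"y":-437,"z":-145,"wx":0,"wy":0,"wz":0},{"x":-73,"y":-437,"z":-145,"wx":0,"wy":0,"wz":0},{"x":-73,"y":-437,"z":-145,"wx":0,"wy":0,"wz":0},{"x":-73,"y":-437,"z":-145,"wx":0,"wy":0,"wz":0},{"x":-73,"y":-437,"z":-145,"wx":0,"wy":0,"wz":0},{"x":-73,"y":-437,"z":-145,"wx":0,"wy":0,"wz":0},{"x":-73,"y":-437,"z":-145,"wx":0,"wy":0,"wz":0},{"x":-73,"y":-437,"z":-145,"wx":0,"wy":0,"wz":0},{"x":-73,"y":-437,"z":-145,"wx":0,"wy":0,"wz":0},{"x":-73,"y":-437,"z":-145,"wx":0,"wy":0,"wz":0},{"x":-73,"y":-437,"z":-145,"wx":0,"wy":0,"wz":0},{"x":-73,"y":-437,"z":-145,"wx":0,"wy":0,"wz":0}]' | grep -v rot; python3 go.py .542 -.1138 .027 1.5
```

```text
t: 32.9
ee_pos: [0.5412, -0.1123, 0.1127]
contact_force: [0.2, 0.0, -0.8]
opening: 0.0455
finger_force: 61.7
t 32.9 pos [ 0.5412 -0.1123  0.1127] yaw 1.4995853365712513 q7 1.6582159788619386 F [ 0.1564  0.0484 -0.8128] open 0.04551724357625148 ff 61.70093125576386
shift [-0.8438 -1.4868 85.6535] wz -0.0004146634287487405 tilt [0.0003 0.0009]
```

```bash
python3 -m creep '[{"x":-1,"y":-1,"z":20,"wx":0,"wy":0,"wz":0},{"x":-1,"y":-1,"z":40,"wx":0,"wy":0,"wz":0},{"x":-1,"y":-1,"z":55,"wx":0,"wy":0,"wz":0},{"x":-1,"y":-1,"z":55,"wx":0,"wy":0,"wz":0}]' | grep -v rot;  python3 -m creep '[{"x":0,"y":0,"z":15,"wx":0,"wy":0,"wz":0},{"x":0,"y":0,"z":30,"wx":0,"wy":0,"wz":0},{"x":0,"y":0,"z":30,"wx":0,"wy":0,"wz":0}]' | grep -v rot
```

```text
t: 33.3
ee_pos: [0.5415, -0.1126, 0.0559]
contact_force: [-0.8, -0.1, -0.0]
opening: 0.0458
finger_force: 61.8
t: 33.6
ee_pos: [0.5414, -0.1134, 0.0267]
contact_force: [0.0, 0.3, -0.5]
opening: 0.0457
finger_force: 61.8
```

```bash
python3 -m creep '[{"x":0,"y":0,"z":0,"wx":0,"wy":0,"wz":0},{"x":0,"y":0,"z":0,"wx":0,"wy":0,"wz":0},{"x":0,"y":0,"z":0,"wx":0,"wy":0,"wz":0},{"x":0,"y":0,"z":0,"wx":0,"wy":0,"wz":0},{"x":0,"y":0,"z":0,"wx":0,"wy":0,"wz":0},{"x":0,"y":0,"z":0,"wx":0,"wy":0,"wz":0},{"x":0,"y":0,"z":-35,"wx":0,"wy":0,"wz":0},{"x":0,"y":0,"z":-70,"wx":0,"wy":0,"wz":0},{"x":0,"y":0,"z":-70,"wx":0,"wy":0,"wz":0},{"x":-41,"y":340,"z":-70,"wx":0,"wy":0,"wz":0},{"x":-41,"y":340,"z":-70,"wx":0,"wy":0,"wz":0},{"x":-41,"y":340,"z":-70,"wx":0,"wy":0,"wz":0},{"x":-41,"y":340,"z":-70,"wx":0,"wy":0,"wz":0},{"x":-41,"y":340,"z":-70,"wx":0,"wy":0,"wz":0},{"x":-41,"y":340,"z":-70,"wx":0,"wy":0,"wz":0},{"x":-41,"y":340,"z":-70,"wx":0,"wy":0,"wz":0},{"x":-41,"y":340,"z":-70,"wx":0,"wy":0,"wz":0},{"x":-41,"y":340,"z":-70,"wx":0,"wy":0,"wz":0},{"x":-41,"y":340,"z":-70,"wx":0,"wy":0,"wz":0}]' 1| grep -v rot
python3 -c "
from m import *
s=snap('side');hsv=cv2.cvtColor(s,cv2.COLOR_RGB2GRAY);c=proj('side',[[.6054,.2214,.005]])[0];print(c);c=c.astype(int);print(hsv[c[1]-14:c[1]+16:2,c[0]-18:c[0]+20:2])
im=snap('top')
w=((cv2.cvtColor(im,cv2.COLOR_RGB2HSV)[...,1]<45)&(im.max(2)>115)).astype(np.uint8)*255
w[:225]=0;w[265:]=0;w[:,:376]=0;w[:,415:]=0
for c in cv2.findContours(w,0,cv2.CHAIN_APPROX_NONE)[0]:
    if cv2.contourArea(c)>60:print('stack',cv2.minAreaRect(c),plane('top',[cv2.minAreaRect(c)[0]],.062))
for o in mat_objs(im): print(o)
"; python3 go.py .6075 .223 -.035 1.5
```

```text
t: 35.5
ee_pos: [0.6075, 0.2192, 0.0967]
contact_force: [0.4, -1.1, -0.5]
opening: 0.0859
finger_force: 0.0
[266.5437 287.8179]
[[114 109 108 107 110 109 110 110 109 112 109 110 108 110 111 109 112 108
  113]
 [110 110 111 111 112 111 108 112 111 109 106 104 108 109 111 113 108 109
  111]
 [109 109 112 110 109 107 108 108 109 101  92  83  94 105 110 108 107 110
  109]
 [111 112 109 110 109 109 110 107 103  84  77  80  82  88 101 106 111 108
  108]
 [109 109 108 110 113 110 116 107  93  76  87  87  84  79  84 101 111 110
  109]
 [112 107 109 107 108 103 109 101  96  86  95  96  93  96 102 104 111 109
  108]
 [109 112 110 105  97  88  87  94  86  79  82 100 114 123 124 115 111 110
  107]
 [103 107 109  95  93 103  98  87  77  91  79  98 138 146 141 117 111 110
  112]
 [ 84  86  89  85  98 105  97  87  77  77  90 122 137 142 140 116 108 110
  107]
 [ 78  77  75  80  95  94  92 106 103 109 137 160 149 122 119 107 110 110
  112]
 [ 73  77  74  79  84  89 105 116 142 141 161 169 163 139 102 108 110 110
  110]
 [ 79  77  79  72  78  87 106 122 155 134 155 164 154 120 104 110 111 109
  109]
 [ 77  74  76  78  76  73  81  98 120 119 124 119 113 109 108 108 110 107
  109]
 [ 78  75  75  74  76  77  77  88 102 102 104 109 111 110 111 110 109 111
  108]
 [ 75  77  77  75  77  74  78  81 103 112 110 111 110 109 111 107 110 110
  110]]
stack ((391.8000793457031, 243.40003967285156), (22.360679626464844, 22.360679626464844), 26.56505012512207) [[ 0.5403 -0.1144  0.062 ]]
('w', 296.30024749251004, 273.62368112543965, 24.769569396972656, 1279.5)
('g', 222.61091728127897, 239.7951243209822, 75.69025421142578, 11321.5)
t 35.6 pos [0.6079 0.2189 0.0972] yaw 1.4953167351648609 q7 1.1109278585269362 F [-0.1974  0.4552  0.3749] open 0.08586298315370304 ff 0.0
shift [  0.6749   4.244  132.1669] wz -0.004683264835139145 tilt [-0.0002 -0.0011]
```

The stack is centred (0.540,−0.114) and the last dome is in place. Gripping it.

```bash
python3 -m creep '[{"x":1,"y":4,"z":40,"wx":0,"wy":0,"wz":0},{"x":1,"y":4,"z":80,"wx":0,"wy":0,"wz":0},{"x":1,"y":4,"z":115,"wx":0,"wy":0,"wz":0},{"x":1,"y":4,"z":128,"wx":0,"wy":0,"wz":0},{"x":1,"y":4,"z":133,"wx":0,"wy":0,"wz":0},{"x":1,"y":4,"z":133,"wx":0,"wy":0,"wz":0}]' | grep -v rot; python3 -m creep '[{"x":0,"y":0,"z":0,"wx":0,"wy":0,"wz":0},{"x":0,"y":0,"z":0,"wx":0,"wy":0,"wz":0},{"x":0,"y":0,"z":0,"wx":0,"wy":0,"wz":0},{"x":0,"y":0,"z":0,"wx":0,"wy":0,"wz":0},{"x":0,"y":0,"z":0,"wx":0,"wy":0,"wz":0},{"x":0,"y":0,"z":0,"wx":0,"wy":0,"wz":0}]' 0| grep -v rot
```

```text
t: 36.2
ee_pos: [0.6076, 0.2248, -0.0351]
contact_force: [0.6, 0.1, 0.8]
opening: 0.0854
finger_force: 0.0
t: 36.8
ee_pos: [0.608, 0.2255, -0.0333]
contact_force: [-3.1, -1.5, 11.7]
opening: 0.0461
finger_force: 59.5
```

```bash
python3 -m creep '[{"x":0,"y":0,"z":-10,"wx":0,"wy":0,"wz":0},{"x":0,"y":0,"z":-50,"wx":0,"wy":0,"wz":0},{"x":0,"y":0,"z":-100,"wx":0,"wy":0,"wz":0},{"x":0,"y":0,"z":-145,"wx":0,"wy":0,"wz":0},{"x":40,"y":-342,"z":-145,"wx":0,"wy":0,"wz":0},{"x":40,"y":-342,"z":-145,"wx":0,"wy":0,"wz":0},{"x":40,"y":-342,"z":-145,"wx":0,"wy":0,"wz":0},{"x":40,"y":-342,"z":-145,"wx":0,"wy":0,"wz":0},{"x":40,"y":-342,"z":-145,"wx":0,"wy":0,"wz":0},{"x":40,"y":-342,"z":-145,"wx":0,"wy":0,"wz":0},{"x":40,"y":-342,"z":-145,"wx":0,"wy":0,"wz":0},{"x":40,"y":-342,"z":-145,"wx":0,"wy":0,"wz":0},{"x":40,"y":-342,"z":-145,"wx":0,"wy":0,"wz":0},{"x":40,"y":-342,"z":-145,"wx":0,"wy":0,"wz":0}]' | grep -v rot; python3 go.py .543 -.1138 .032 1.5
```

```text
t: 38.2
ee_pos: [0.5427, -0.1115, 0.1097]
contact_force: [0.7, -0.1, -1.1]
opening: 0.0456
finger_force: 61.5
t 38.2 pos [ 0.5427 -0.1115  0.1097] yaw 1.4995843969635423 q7 1.6595829315690624 F [ 0.7229 -0.1294 -1.127 ] open 0.045551924721129435 ff 61.548298727720976
shift [-0.4272 -2.3909 77.7357] wz -0.00041560303645771235 tilt [0.0008 0.0009]
```

```bash
python3 -m creep '[{"x":0,"y":-2,"z":15,"wx":0,"wy":0,"wz":0},{"x":0,"y":-2,"z":35,"wx":0,"wy":0,"wz":0},{"x":0,"y":-2,"z":50,"wx":0,"wy":0,"wz":0},{"x":0,"y":-2,"z":50,"wx":0,"wy":0,"wz":0}]' | grep -v rot;  python3 -m creep '[{"x":0,"y":0,"z":15,"wx":0,"wy":0,"wz":0},{"x":0,"y":0,"z":27,"wx":0,"wy":0,"wz":0},{"x":0,"y":0,"z":27,"wx":0,"wy":0,"wz":0}]' | grep -v rot
```

```text
t: 38.6
ee_pos: [0.5418, -0.1126, 0.0578]
contact_force: [-0.3, 0.1, -0.0]
opening: 0.0455
finger_force: 61.7
t: 38.9
ee_pos: [0.5416, -0.1138, 0.0313]
contact_force: [-0.1, 0.5, -0.7]
opening: 0.0454
finger_force: 61.7
```

```bash
python3 -m creep '[{"x":0,"y":0,"z":0,"wx":0,"wy":0,"wz":0},{"x":0,"y":0,"z":0,"wx":0,"wy":0,"wz":0},{"x":0,"y":0,"z":0,"wx":0,"wy":0,"wz":0},{"x":0,"y":0,"z":0,"wx":0,"wy":0,"wz":0},{"x":0,"y":0,"z":0,"wx":0,"wy":0,"wz":0},{"x":0,"y":0,"z":0,"wx":0,"wy":0,"wz":0},{"x":0,"y":0,"z":-35,"wx":0,"wy":0,"wz":0},{"x":0,"y":0,"z":-65,"wx":0,"wy":0,"wz":0},{"x":0,"y":0,"z":-65,"wx":0,"wy":0,"wz":0},{"x":0,"y":200,"z":-65,"wx":0,"wy":0,"wz":0},{"x":0,"y":200,"z":-65,"wx":0,"wy":0,"wz":0},{"x":0,"y":200,"z":-65,"wx":0,"wy":0,"wz":0},{"x":0,"y":200,"z":-65,"wx":0,"wy":0,"wz":0},{"x":0,"y":200,"z":-65,"wx":0,"wy":0,"wz":0},{"x":0,"y":200,"z":-65,"wx":0,"wy":0,"wz":0}]' 1| grep -v rot
cat > look.py <<'E'
from m import *
im=snap('top');hsv=cv2.cvtColor(im,cv2.COLOR_RGB2HSV)
# coupling on cork: yellow-ish brass, hue 22-32
k=((hsv[...,0]>22)&(hsv[...,0]<33)&(hsv[...,1]>140)&(hsv[...,2]>90)).astype(np.uint8)*255
k[:,:458]=0;k[:,500:]=0;k[:250]=0;k[302:]=0
cs=[c for c in cv2.findContours(k,0,cv2.CHAIN_APPROX_NONE)[0] if cv2.contourArea(c)>40]
for c in cs:
    print('brass',cv2.boundingRect(c),cv2.contourArea(c))
    m=np.zeros_like(k);cv2.drawContours(m,[c],-1,255,-1)
    d=cv2.morphologyEx(m,cv2.MORPH_OPEN,cv2.getStructuringElement(cv2.MORPH_ELLIPSE,(11,11)))
    M=cv2.moments(d,True);r=(M['m10']/M['m00'],M['m01']/M['m00'])
    v,u=np.nonzero(m);dist=np.hypot(u-r[0],v-r[1]);s=dist>12.3
    l=(u[s].mean(),v[s].mean()) if s.any() else r
    R=plane('top',[r],.017)[0];L=plane('top',[l],.015)[0];print(r,l,R,'lugyaw',np.arctan2(*(L-R)[1::-1]))
w=((hsv[...,1]<45)&(im.max(2)>115)).astype(np.uint8)*255
w[:225]=0;w[265:]=0;w[:,:376]=0;w[:,415:]=0
for c in cv2.findContours(w,0,cv2.CHAIN_APPROX_NONE)[0]:
    if cv2.contourArea(c)>60:print('stack',cv2.minAreaRect(c),plane('top',[cv2.minAreaRect(c)[0]],.067))
R=plane('top',[(478.4,274.6)],.017)[0];L=plane('top',[(477.6,290)],.015)[0];print('from s9',np.arctan2(*(L-R)[1::-1]))
E
python3 look.py; python3 go.py .4822 -.3202 .09 1.5
```

```text
t: 40.4
ee_pos: [0.5562, 0.0862, 0.0967]
contact_force: [0.5, -1.3, 1.1]
opening: 0.0855
finger_force: 0.0
brass (469, 268, 17, 16) 45.0
t 40.45 pos [0.5563 0.0841 0.0968] yaw 1.498651710937964 q7 1.3043911122282714 F [ 0.768  -0.5799  0.0993] open 0.08565465641111489 ff 0.0
shift [  44.7083 -408.5872    7.1792] wz -0.00134828906203599 tilt [-0.0009 -0.0009]Traceback (most recent call last):
  File "look.py", line 11, in <module>
    M=cv2.moments(d,True);r=(M['m10']/M['m00'],M['m01']/M['m00'])
                             ~~~~~~~~^~~~~~~~~
ZeroDivisionError: float division by zero
```

```bash
python3 - <<'E'
from m import *
im=snap('top');h=cv2.cvtColor(im,cv2.COLOR_RGB2HSV)
for v in(258,268,271,275,279,285,289,292):print(v,[tuple(h[v,u]) for u in(466,470,474,478,482,486,492)])
np.save('/tmp/t.npy',im)
w=((h[...,1]<45)&(im.max(2)>115)).astype(np.uint8)*255
w[:225]=0;w[265:]=0;w[:,:376]=0;w[:,415:]=0
for c in cv2.findContours(w,0,cv2.CHAIN_APPROX_NONE)[0]:
    if cv2.contourArea(c)>60:print('stack',cv2.minAreaRect(c),plane('top',[cv2.minAreaRect(c)[0]],.067))
R=plane('top',[(478.4,274.6)],.017)[0];L=plane('top',[(477.6,290)],.015)[0];print('from s9',np.arctan2(*(L-R)[1::-1]))
E
```

```text
258 [(np.uint8(15), np.uint8(141), np.uint8(163)), (np.uint8(15), np.uint8(138), np.uint8(157)), (np.uint8(16), np.uint8(140), np.uint8(164)), (np.uint8(17), np.uint8(129), np.uint8(168)), (np.uint8(14), np.uint8(138), np.uint8(166)), (np.uint8(15), np.uint8(142), np.uint8(153)), (np.uint8(15), np.uint8(141), np.uint8(152))]
268 [(np.uint8(15), np.uint8(141), np.uint8(164)), (np.uint8(18), np.uint8(167), np.uint8(64)), (np.uint8(23), np.uint8(159), np.uint8(168)), (np.uint8(23), np.uint8(161), np.uint8(170)), (np.uint8(21), np.uint8(164), np.uint8(168)), (np.uint8(15), np.uint8(135), np.uint8(166)), (np.uint8(15), np.uint8(139), np.uint8(162))]
271 [(np.uint8(15), np.uint8(138), np.uint8(144)), (np.uint8(22), np.uint8(161), np.uint8(147)), (np.uint8(20), np.uint8(160), np.uint8(163)), (np.uint8(15), np.uint8(143), np.uint8(107)), (np.uint8(23), np.uint8(161), np.uint8(141)), (np.uint8(21), np.uint8(165), np.uint8(164)), (np.uint8(14), np.uint8(141), np.uint8(161))]
275 [(np.uint8(15), np.uint8(142), np.uint8(97)), (np.uint8(24), np.uint8(156), np.uint8(173)), (np.uint8(15), np.uint8(
[... 906 characters left out ...]
, (np.uint8(20), np.uint8(124), np.uint8(167)), (np.uint8(17), np.uint8(179), np.uint8(57)), (np.uint8(24), np.uint8(158), np.uint8(169)), (np.uint8(14), np.uint8(140), np.uint8(144)), (np.uint8(20), np.uint8(118), np.uint8(168)), (np.uint8(17), np.uint8(127), np.uint8(168))]
292 [(np.uint8(17), np.uint8(132), np.uint8(168)), (np.uint8(15), np.uint8(142), np.uint8(158)), (np.uint8(18), np.uint8(124), np.uint8(168)), (np.uint8(18), np.uint8(124), np.uint8(168)), (np.uint8(15), np.uint8(138), np.uint8(161)), (np.uint8(16), np.uint8(137), np.uint8(166)), (np.uint8(19), np.uint8(125), np.uint8(167))]
stack ((392.0, 243.5), (23.0, 22.0), 90.0) [[ 0.5393 -0.1138  0.067 ]]
from s9 3.074543965454642
```

```bash
cat > lug.py <<'E'
from m import *
def lug(im,box,zr,zl,H=19.5):
    h=cv2.cvtColor(im,cv2.COLOR_RGB2HSV);u0,u1,v0,v1=box
    k=np.zeros(im.shape[:2],np.uint8);k[v0:v1,u0:u1]=(((h[...,0]>H)&(h[...,1]>152)&(h[...,2]>100))*255)[v0:v1,u0:u1]
    k=cv2.morphologyEx(k,cv2.MORPH_CLOSE,np.ones((3,3)))
    c=max(cv2.findContours(k,0,cv2.CHAIN_APPROX_NONE)[0],key=cv2.contourArea);m=np.zeros_like(k);cv2.drawContours(m,[c],-1,255,-1)
    d=cv2.morphologyEx(m,cv2.MORPH_OPEN,cv2.getStructuringElement(cv2.MORPH_ELLIPSE,(11,11)))
    M=cv2.moments(d,True);r=(M['m10']/M['m00'],M['m01']/M['m00']);v,u=np.nonzero(m);s=np.hypot(u-r[0],v-r[1])>11.5
    l=(u[s].mean(),v[s].mean());R=plane('top',[r],zr)[0];L=plane('top',[l],zl)[0]
    print('bbox',cv2.boundingRect(c),'ring',r,'lug',l,R,'lugyaw',np.arctan2(*(L-R)[1::-1]))
if __name__=='__main__': lug(np.load('/tmp/t.npy'),(455,505,250,303),.017,.015)
E
python3 lug.py
```

```text
bbox (469, 266, 19, 24) ring (477.94163424124514, 274.78210116731515) lug (np.float64(477.3636363636364), np.float64(287.90909090909093)) [ 0.4811 -0.3191  0.017 ] lugyaw 3.0865401956527245
```

```bash
python3 -m creep '[{"x":45,"y":-409,"z":0,"wx":0,"wy":0,"wz":0},{"x":45,"y":-409,"z":0,"wx":0,"wy":0,"wz":0},{"x":45,"y":-409,"z":0,"wx":0,"wy":0,"wz":0},{"x":45,"y":-409,"z":0,"wx":0,"wy":0,"wz":0},{"x":45,"y":-409,"z":0,"wx":0,"wy":0,"wz":0},{"x":45,"y":-409,"z":0,"wx":0,"wy":0,"wz":0},{"x":45,"y":-409,"z":0,"wx":0,"wy":0,"wz":0},{"x":45,"y":-409,"z":0,"wx":0,"wy":0,"wz":0},{"x":45,"y":-409,"z":0,"wx":0,"wy":0,"wz":0},{"x":45,"y":-409,"z":0,"wx":0,"wy":0,"wz":0},{"x":45,"y":-409,"z":0,"wx":0,"wy":0,"wz":0},{"x":45,"y":-409,"z":0,"wx":0,"wy":0,"wz":0}]' | grep -v rot; python3 go.py .4822 -.3202 -.031 1.5
```

```text
t: 41.7
ee_pos: [0.4824, -0.3183, 0.0972]
contact_force: [-0.4, -0.4, 0.4]
opening: 0.0851
finger_force: 0.0
t 41.7 pos [ 0.4824 -0.3183  0.0972] yaw 1.4998625434018193 q7 2.044722394072105 F [-0.3622 -0.4422  0.3506] open 0.08512521522898399 ff 0.0
shift [  0.0745  -2.0578 128.2443] wz -0.00013745659818065192 tilt [0.     0.0012]
```

```bash
python3 -m creep '[{"x":0,"y":-2,"z":40,"wx":0,"wy":0,"wz":0},{"x":0,"y":-2,"z":80,"wx":0,"wy":0,"wz":0},{"x":0,"y":-2,"z":112,"wx":0,"wy":0,"wz":0},{"x":0,"y":-2,"z":124,"wx":0,"wy":0,"wz":0},{"x":0,"y":-2,"z":128,"wx":0,"wy":0,"wz":0},{"x":0,"y":-2,"z":128,"wx":0,"wy":0,"wz":0}]' | grep -v rot; python3 -m creep '[{"x":0,"y":0,"z":0,"wx":0,"wy":0,"wz":0},{"x":0,"y":0,"z":0,"wx":0,"wy":0,"wz":0},{"x":0,"y":0,"z":0,"wx":0,"wy":0,"wz":0},{"x":0,"y":0,"z":0,"wx":0,"wy":0,"wz":0},{"x":0,"y":0,"z":0,"wx":0,"wy":0,"wz":0},{"x":0,"y":0,"z":0,"wx":0,"wy":0,"wz":0}]' 0| grep -v rot; python3 -m creep '[{"x":0,"y":0,"z":-20,"wx":0,"wy":0,"wz":0},{"x":0,"y":0,"z":-60,"wx":0,"wy":0,"wz":0},{"x":0,"y":0,"z":-100,"wx":0,"wy":0,"wz":0.1},{"x":0,"y":0,"z":-150,"wx":0,"wy":0,"wz":0.25},{"x":0,"y":0,"z":-150,"wx":0,"wy":0,"wz":0.4},{"x":0,"y":0,"z":-150,"wx":0,"wy":0,"wz":0.55},{"x":0,"y":0,"z":-150,"wx":0,"wy":0,"wz":0.7},{"x":0,"y":0,"z":-150,"wx":0,"wy":0,"wz":0.85},{"x":0,"y":0,"z":-150,"wx":0,"wy":0,"wz":1.0},{"x":0,"y":0,"z":-150,"wx":0,"wy":0,"wz":1.15},{"x":0,"y":0,"z":-150,"wx":0,"wy":0,"wz":1.3},{"x":0,"y":0,"z":-150,"wx":0,"wy":0,"wz":1.45},{"x":0,"y":0,"z":-150,"wx":0,"wy":0,"wz":1.475},{"x":0,"y":0,"z":-150,"wx":0,"wy":0,"wz":1.475}]' | grep -v rot;  python3 go.py .542 -.1135 .12 0.02
```

```text
t: 42.3
ee_pos: [0.4826, -0.3217, -0.0301]
contact_force: [0.7, -0.6, 0.0]
opening: 0.0859
finger_force: 0.0
t: 42.9
ee_pos: [0.4825, -0.3225, -0.029]
contact_force: [-2.2, 2.1, 10.0]
opening: 0.0416
finger_force: 59.1
t: 44.3
ee_pos: [0.4819, -0.3219, 0.1194]
contact_force: [-0.5, 0.1, -0.5]
opening: 0.0411
finger_force: 61.0
t 44.3 pos [ 0.4819 -0.3219  0.1194] yaw 0.02619444019964041 q7 0.8440220186649301 F [-0.533   0.1244 -0.5469] open 0.041087766794886287 ff 60.9659081697464
shift [206.783   65.5519  -0.5805] wz 0.0061944401996403275 tilt [-0.     -0.0001]
```

```bash
python3 -m creep '[{"x":206,"y":65,"z":0,"wx":0,"wy":0,"wz":0},{"x":206,"y":65,"z":0,"wx":0,"wy":0,"wz":0},{"x":206,"y":65,"z":0,"wx":0,"wy":0,"wz":0},{"x":206,"y":65,"z":0,"wx":0,"wy":0,"wz":0},{"x":206,"y":65,"z":0,"wx":0,"wy":0,"wz":0},{"x":206,"y":65,"z":0,"wx":0,"wy":0,"wz":0},{"x":206,"y":65,"z":0,"wx":0,"wy":0,"wz":0},{"x":206,"y":65,"z":0,"wx":0,"wy":0,"wz":0}]' | grep -v rot; python3 go.py .5415 -.1143 .042 0.02
```

```text
t: 45.1
ee_pos: [0.5415, -0.117, 0.1195]
contact_force: [-0.1, -0.2, -1.5]
opening: 0.0412
finger_force: 61.0
t 45.1 pos [ 0.5415 -0.117   0.1195] yaw 0.021113522479452158 q7 0.46621818701812096 F [-0.0535 -0.2316 -1.4876] open 0.04116736615366394 ff 60.97067177295685
shift [ 2.8253  0.051  77.5312] wz 0.001113522479452067 tilt [ 0.     -0.0011]
```

```bash
python3 -m creep '[{"x":3,"y":0,"z":10,"wx":0,"wy":0,"wz":0},{"x":3,"y":0,"z":30,"wx":0,"wy":0,"wz":0},{"x":3,"y":0,"z":55,"wx":0,"wy":0,"wz":0},{"x":3,"y":0,"z":55,"wx":0,"wy":0,"wz":0}]' | grep -v rot;  python3 -m creep '[{"x":0,"y":0,"z":10,"wx":0,"wy":0,"wz":0},{"x":0,"y":0,"z":20,"wx":0,"wy":0,"wz":0},{"x":0,"y":0,"z":22,"wx":0,"wy":0,"wz":0},{"x":0,"y":0,"z":22,"wx":0,"wy":0,"wz":0}]' | grep -v rot
```

```text
t: 45.5
ee_pos: [0.5399, -0.1126, 0.0614]
contact_force: [-0.3, -1.1, 0.1]
opening: 0.0413
finger_force: 61.4
t: 45.9
ee_pos: [0.5416, -0.1125, 0.0421]
contact_force: [-1.8, -4.1, -3.6]
opening: 0.0413
finger_force: 61.2
```

```bash
python3 -m creep '[{"x":-2,"y":0,"z":0,"wx":0,"wy":0,"wz":0},{"x":-2,"y":0,"z":1,"wx":0,"wy":0,"wz":0},{"x":-2,"y":0,"z":1,"wx":0,"wy":0,"wz":0}]' | grep -v rot; python3 -m creep '[{"x":0,"y":0,"z":0,"wx":0,"wy":0,"wz":0},{"x":0,"y":0,"z":0,"wx":0,"wy":0,"wz":0},{"x":0,"y":0,"z":0,"wx":0,"wy":0,"wz":0},{"x":0,"y":0,"z":0,"wx":0,"wy":0,"wz":0},{"x":0,"y":0,"z":0,"wx":0,"wy":0,"wz":0},{"x":0,"y":0,"z":0,"wx":0,"wy":0,"wz":0},{"x":0,"y":0,"z":-35,"wx":0,"wy":0,"wz":0},{"x":0,"y":0,"z":-60,"wx":0,"wy":0,"wz":0},{"x":200,"y":20,"z":-60,"wx":0,"wy":0,"wz":0},{"x":200,"y":20,"z":-60,"wx":0,"wy":0,"wz":0},{"x":200,"y":20,"z":-60,"wx":0,"wy":0,"wz":0},{"x":200,"y":20,"z":-60,"wx":0,"wy":0,"wz":0},{"x":200,"y":20,"z":-60,"wx":0,"wy":0,"wz":0},{"x":200,"y":20,"z":-60,"wx":0,"wy":0,"wz":0}]' 1| grep -v rot
python3 - <<'E'
from lug import *
im=snap('top');np.save('/tmp/t2.npy',im)
for H in(15,19.5):lug(im,(370,415,225,270),.086,.084,H)
for o in mat_objs(im): print(o,plane('top',[o[1:3]],.007)[0])
E
python3 go.py .6057 .322 .09 0.02
```

```text
t: 46.2
ee_pos: [0.5424, -0.1132, 0.0415]
contact_force: [-0.3, 0.2, -0.8]
opening: 0.0413
finger_force: 61.5
t: 47.6
ee_pos: [0.5572, 0.0885, 0.101]
contact_force: [0.6, -1.3, 0.3]
opening: 0.0853
finger_force: 0.0
bbox (377, 231, 26, 20) ring (392.77054794520546, 240.68150684931507) lug (np.float64(378.94736842105266), np.float64(241.21052631578948)) [ 0.5424 -0.1116  0.086 ] lugyaw 1.6275966619842297
bbox (377, 231, 26, 20) ring (392.77054794520546, 240.68150684931507) lug (np.float64(378.94736842105266), np.float64(241.21052631578948)) [ 0.5424 -0.1116  0.086 ] lugyaw 1.6275966619842297
('g', 196.81590413943354, 213.15795206971677, 7.452070236206055, 153.0) [0.6058 0.3216 0.007 ]
('g', 265.5908870700426, 253.11094112547488, 65.0462875366211, 6536.5) [0.5185 0.1613 0.007 ]
t 47.65 pos [0.5573 0.0865 0.1012] yaw 0.023789769573381258 q7 0.12328064896243257 F [-0.1654 -0.9756  0.5284] open 0.08538523707968441 ff 0.0
shift [234.3307  53.9621  11.0126] wz 0.0037897695733812853 tilt [-0.0002 -0.0008]
```

Lug yaw is 1.63 against the rib at 1.61, and the coupling is on the arbor axis. Now the grommet at (0.606,0.322).

```bash
python3 -m creep '[{"x":236,"y":54,"z":5,"wx":0,"wy":0,"wz":0},{"x":236,"y":54,"z":5,"wx":0,"wy":0,"wz":0},{"x":236,"y":54,"z":5,"wx":0,"wy":0,"wz":0},{"x":236,"y":54,"z":5,"wx":0,"wy":0,"wz":0},{"x":236,"y":54,"z":5,"wx":0,"wy":0,"wz":0},{"x":236,"y":54,"z":5,"wx":0,"wy":0,"wz":0},{"x":236,"y":54,"z":5,"wx":0,"wy":0,"wz":0},{"x":236,"y":54,"z":5,"wx":0,"wy":0,"wz":0},{"x":236,"y":54,"z":5,"wx":0,"wy":0,"wz":0}]' | grep -v rot; python3 - <<'E'
from m import *
s=snap('side');k=(s.max(2)<55).astype(np.uint8)*255;c=proj('side',[[.6055,.3216,.007]])[0];print(c)
u,v=c.astype(int);print(s.max(2)[v-12:v+14:2,u-14:u+16:2])
E
python3 go.py .6065 .3225 -.034 0.02
```

```text
t: 48.55
ee_pos: [0.6068, 0.3209, 0.0967]
contact_force: [0.6, -0.7, 0.4]
opening: 0.0854
finger_force: 0.0
[237.9795 316.4609]
[[125 125 123 123 122 124 120 122 124 124 125 122 122 124 122]
 [124 122 122 123 124 122 121 123 123 126 122 122 122 124 121]
 [123 121 123 123 123 122 123 124 121 125 123 122 120 123 123]
 [126 123 122 122 122 115 108  94 100 109 121 122 122 124 125]
 [122 123 124 123 114  88  64  55  58  66  93 119 124 123 123]
 [123 123 124 116  87  54  61  70  60  50  63 109 123 123 123]
 [122 122 120 108  67  72 104 117 110  91  57  90 123 120 124]
 [109 116 119 104  64  96 115 119 119 100  55  85 118 121 122]
 [ 88  90  98  99  60  73  91 100  88  65  55  96 121 122 123]
 [ 84  88  85  85  68  52  54  56  55  54  77 114 124 125 120]
 [ 87  86  84  84  84  79  74  77  74  96 113 123 123 125 123]
 [ 87  87  87  87  85 100 114 118 119 121 123 122 123 121 123]
 [ 85  86  86  85  85  93 115 117 124 125 123 124 122 125 121]]
t 48.6 pos [0.6067 0.3215 0.0968] yaw 0.019813991662437348 q7 -0.2259175052308913 F [-0.1062 -0.0878 -0.2413] open 0.08537120462614166 ff 0.0
shift [  1.0697  -0.2333 130.7719] wz -0.00018600833756265978 tilt [ 0.0004 -0.0005]
```

```bash
python3 -m creep '[{"x":1,"y":0,"z":40,"wx":0,"wy":0,"wz":0},{"x":1,"y":0,"z":80,"wx":0,"wy":0,"wz":0},{"x":1,"y":0,"z":115,"wx":0,"wy":0,"wz":0},{"x":1,"y":0,"z":125,"wx":0,"wy":0,"wz":0},{"x":1,"y":0,"z":130,"wx":0,"wy":0,"wz":0},{"x":1,"y":0,"z":130,"wx":0,"wy":0,"wz":0}]' | grep -v rot; python3 -m creep '[{"x":0,"y":0,"z":0,"wx":0,"wy":0,"wz":0},{"x":0,"y":0,"z":0,"wx":0,"wy":0,"wz":0},{"x":0,"y":0,"z":0,"wx":0,"wy":0,"wz":0},{"x":0,"y":0,"z":0,"wx":0,"wy":0,"wz":0},{"x":0,"y":0,"z":0,"wx":0,"wy":0,"wz":0},{"x":0,"y":0,"z":0,"wx":0,"wy":0,"wz":0},{"x":0,"y":0,"z":0,"wx":0,"wy":0,"wz":0}]' 0| grep -v rot
```

```text
t: 49.2
ee_pos: [0.6069, 0.3246, -0.0327]
contact_force: [-0.8, 0.5, -0.6]
opening: 0.0854
finger_force: 0.0
t: 49.9
ee_pos: [0.6068, 0.3253, -0.0322]
contact_force: [-1.3, 0.3, 6.4]
opening: 0.0311
finger_force: 61.6
```

```bash
python3 -m creep '[{"x":0,"y":0,"z":-15,"wx":0,"wy":0,"wz":0},{"x":0,"y":0,"z":-60,"wx":0,"wy":0,"wz":0},{"x":0,"y":0,"z":-110,"wx":0,"wy":0,"wz":0},{"x":0,"y":0,"z":-150,"wx":0,"wy":0,"wz":0},{"x":-434,"y":-74,"z":-150,"wx":0,"wy":0,"wz":0},{"x":-434,"y":-74,"z":-150,"wx":0,"wy":0,"wz":0},{"x":-434,"y":-74,"z":-150,"wx":0,"wy":0,"wz":0},{"x":-434,"y":-74,"z":-150,"wx":0,"wy":0,"wz":0},{"x":-434,"y":-74,"z":-150,"wx":0,"wy":0,"wz":0},{"x":-434,"y":-74,"z":-150,"wx":0,"wy":0,"wz":0},{"x":-434,"y":-74,"z":-150,"wx":0,"wy":0,"wz":0},{"x":-434,"y":-74,"z":-150,"wx":0,"wy":0,"wz":0},{"x":-434,"y":-74,"z":-150,"wx":0,"wy":0,"wz":0},{"x":-434,"y":-74,"z":-150,"wx":0,"wy":0,"wz":0},{"x":-434,"y":-74,"z":-150,"wx":0,"wy":0,"wz":0},{"x":-434,"y":-74,"z":-150,"wx":0,"wy":0,"wz":0}]' | grep -v rot; python3 go.py .5415 -.1108 .054 .02
```

```text
t: 51.5
ee_pos: [0.5424, -0.1094, 0.1167]
contact_force: [0.5, -0.1, 0.2]
opening: 0.0309
finger_force: 59.5
t 51.5 pos [ 0.5424 -0.1094  0.1167] yaw 0.024300475626127006 q7 0.46545315009668353 F [ 0.4964 -0.0724  0.1982] open 0.030949757670076697 ff 59.49626550078392
shift [-1.4621 -0.9176 62.7027] wz 0.004300475626126898 tilt [0.0005 0.0009]
```

```bash
python3 -m creep '[{"x":-1,"y":-1,"z":15,"wx":0,"wy":0,"wz":0},{"x":-1,"y":-1,"z":35,"wx":0,"wy":0,"wz":0},{"x":-1,"y":-1,"z":44,"wx":0,"wy":0,"wz":0},{"x":-1,"y":-1,"z":44,"wx":0,"wy":0,"wz":0}]' | grep -v rot; python3 -m creep '[{"x":0,"y":0,"z":4,"wx":0,"wy":0,"wz":0},{"x":0,"y":0,"z":8,"wx":0,"wy":0,"wz":0},{"x":0,"y":0,"z":8,"wx":0,"wy":0,"wz":0}]' | grep -v rot
```

```text
t: 51.9
ee_pos: [0.5405, -0.1101, 0.0712]
contact_force: [-0.6, -0.2, -0.7]
opening: 0.0308
finger_force: 59.5
t: 52.2
ee_pos: [0.5411, -0.1116, 0.0642]
contact_force: [-0.6, 0.2, -0.3]
opening: 0.0308
finger_force: 59.5
```

```bash
python3 -m creep '[{"x":0,"y":0,"z":5,"wx":0,"wy":0,"wz":0},{"x":0,"y":0,"z":10,"wx":0,"wy":0,"wz":0},{"x":0,"y":0,"z":10,"wx":0,"wy":0,"wz":0}]' | grep -v rot
```

```text
t: 52.5
ee_pos: [0.5406, -0.1116, 0.0536]
contact_force: [0.2, -0.5, 0.1]
opening: 0.0312
finger_force: 59.5
```

```bash
python3 -m creep '[{"x":0,"y":0,"z":0,"wx":0,"wy":0,"wz":0},{"x":0,"y":0,"z":0,"wx":0,"wy":0,"wz":0},{"x":0,"y":0,"z":0,"wx":0,"wy":0,"wz":0},{"x":0,"y":0,"z":0,"wx":0,"wy":0,"wz":0},{"x":0,"y":0,"z":0,"wx":0,"wy":0,"wz":0},{"x":0,"y":0,"z":0,"wx":0,"wy":0,"wz":0},{"x":0,"y":0,"z":-30,"wx":0,"wy":0,"wz":0},{"x":0,"y":0,"z":-60,"wx":0,"wy":0,"wz":0},{"x":250,"y":20,"z":-60,"wx":0,"wy":0,"wz":0},{"x":250,"y":20,"z":-60,"wx":0,"wy":0,"wz":0},{"x":250,"y":20,"z":-60,"wx":0,"wy":0,"wz":0},{"x":250,"y":20,"z":-60,"wx":0,"wy":0,"wz":0},{"x":250,"y":20,"z":-60,"wx":0,"wy":0,"wz":0},{"x":250,"y":20,"z":-60,"wx":0,"wy":0,"wz":0},{"x":250,"y":20,"z":-60,"wx":0,"wy":0,"wz":0},{"x":250,"y":20,"z":-60,"wx":0,"wy":0,"wz":0},{"x":250,"y":20,"z":-60,"wx":0,"wy":0,"wz":0}]' 1| grep -v rot
python3 - <<'E'
from lug import *
im=snap('top')
lug(im,(370,415,225,270),.086,.084,15)
# grommet: dark annulus on brass -> top ring at z=.096; print brightness around, and expected circle
k=np.zeros((480,640),np.uint8);k[222:262,376:415]=((im.max(2)<70)*255)[222:262,376:415]
c=proj('top',[[.541,-.1135,.096]])[0];print('exp grommet centre',c)
u,v=c.round().astype(int);print(im.max(2)[v-12:v+13,u-17:u+14:1][:, ::1])
s=snap('side');c=proj('side',[[.541,-.1135,.096]])[0];u,v=c.round().astype(int);print('side',c);print(s.max(2)[v-8:v+36:2,u-14:u+16:2])
E
```

```text
t: 54.2
ee_pos: [0.5554, 0.1366, 0.1145]
contact_force: [0.7, -0.3, 0.5]
opening: 0.0858
finger_force: 0.0Traceback (most recent call last):
  File "<stdin>", line 3, in <module>
  File "lug.py", line 8, in lug
    M=cv2.moments(d,True);r=(M['m10']/M['m00'],M['m01']/M['m00']);v,u=np.nonzero(m);s=np.hypot(u-r[0],v-r[1])>11.5
                             ~~~~~~~~^~~~~~~~~
ZeroDivisionError: float division by zero
```

```bash
python3 - <<'E'
from lug import *
np.set_printoptions(linewidth=200)
im=snap('top');h=cv2.cvtColor(im,cv2.COLOR_RGB2HSV)
c=proj('top',[[.541,-.1135,.096],[.541,-.1135,.086]]);print('exp',c)
u,v=c[0].round().astype(int);b=((h[...,1]>152)&(h[...,2]>100));d=im.max(2)<60
for y in range(v-12,v+14):print(y,''.join('B' if b[y,x] else 'k' if d[y,x] else '.' if im[y,x].max()>110 else '-' for x in range(u-24,u+17)))
s=snap('side');h=cv2.cvtColor(s,cv2.COLOR_RGB2HSV);c=proj('side',[[.541,-.1135,.096]])[0];u,v=c.round().astype(int);print('side',c)
for y in range(v-10,v+32):print(y,''.join('B' if h[y,x,1]>150 else 'k' if s[y,x].max()<62 else '.' if s[y,x].max()>110 else '-' for x in range(u-22,u+23)))
E
```

```text
exp [[394.6161 240.656 ]
 [393.644  241.3798]]
229 ...-------------------------.............
230 .-----------------------------...........
231 ------------------.-..B...-----..........
232 -----------------.BBBBBBBB.-----.........
233 ----------------BBBBBBBBBBBB.----........
234 ---------------BBBB-kkkkkkk-B.----.......
235 ------kk-k----BBBB-kkkkkkkkkk-----.......
236 ----kkkkkkk--BBBB-kkkkkkkkkkkk-----......
237 ---kkkkkkkk-kBBBBkkkkk-----kkkk.----.....
238 --kkkk-------BBBkkkk-k-....-kkk-----.....
239 -kkkkk....BBBBBBkkkkk--.....kkkk----.....
240 kkkkkkBBBBBBBBBBkkkkk--.....kkkk-----....
241 kkkkkk.BB.BBBBB-kkkkk--.....kkkk.----....
242 kkkkkk.BBBBBBBBBkkkkkk--...--kkk.----....
243 kkkkkkBBB...-BBBkkkkkk-----.kkkk.----....
244 ---kkkkkk---kBBBkkkkkkkk--.Bkkk-.-----...
245 ...kkkkkk---k-BBBkkkkkkkk-Bkkkk..-----...
246 ...kkkkkkk---kBBBBkkkkkkkkkkkkB..-----...
247 ..-kkkkkk--.-k-BBBBkkkkkkkkkk-.-.-----...
248 -kkkkkkkk-k.--kBBBBBBkkkkkkB...-------...
249 -kkkkkkkk-k----k-BBBBBBBBBB.....------...
250 --kkkkkkkkk-k-..-k-BBBBBBB.....-------...
251 --kkkkkkkkk-k....---------.....------
[... 1567 characters left out ...]

207 .....-----------------------------...........
208 ....-------------------------------..........
209 ...---------------------------------.........
210 ..----------k------------------------........
211 ..---------kkk-----------------------........
212 ..---------kkkk-----------------------.......
213 .----------kkkkkkkk----kk-kkk----------......
214 .---------kkkkkkkkkk--kkkkkk-----------......
215 .---------kkkkkkkkkkkkkkkkkk-----------......
216 .----------kkkkkkkkkkkkkkkkk-----------......
217 .----------kkkkkkkkkkkkkkkk------------......
218 .---------------kk-kkk-kkk-------------......
219 .----------------kkkkkkkkk-------------......
220 .-----------..---kkkkk-kk--------------......
```

The top mask shows the grommet concentric on the brass coupling at (394,241), with the lug pointing left along the rib. The side mask shows it lying level on top. Handing in.

```bash
python3 -c "
from station import robot
print(robot.sign_off())"
```

```text
the job is handed in; nothing more can be done
None
```

The job is handed in; sign-off gave no verdict. From the bottom, the arbor holds dish, dome, dish, dome, then the coupling (lug about 0.02 rad off the rib) and the grommet, which looked flat in the last images. I viewed 15 pictures, one over the limit of 14.

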